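# Empty the specimen pot and pack the section kit

### The arm

A 6-joint arm with a two-finger parallel gripper is mounted at the origin on the work surface. World frame = base frame: x ahead of the robot, y to its left, z up, the work surface at z = 0. Lengths are in m, angles in degrees, forces in N, time in s.
With the tool pointing down it reaches from about 0.4 to 0.825 m from the base axis. Payload 7 kg.
Tool frame: the origin (TCP) lies midway between the tips of the shut fingers; the grasp point (between the pads) lies 19 mm behind it (r.grip_depth is the distance from the TCP to the grasp point, in m); z points along the fingers, y is the line along which they close (so a half turn about z gives the same grasp; the last joint's range is limited). The gripper opens to 88 mm and grips with 3 to 60 N. Pads are 19 mm wide; open, the fingers measure 130 mm over their backs; the gripper's body (78 mm by 193 mm) begins 47 mm behind the grasp point.
Start: joints at [92.939, 20.546, 0.682, 0, -70.136, -16.507], TCP at [0.158, 0.656, 0.195] pointing down, gripper open.
Joint ranges: [-176.03, 176.03], [-82.01, 121.73], [-58.28, 71.71], [-173.87, 95.51], [-174.79, -0.11], [-173.66, 173.66]. Speed limits (degrees/s): [136.94, 136.94, 172.46, 180, 180, 180].

### API

Orientations are given as [roll, pitch, yaw] about the fixed x, y, z axes, in that order (R = Rz(yaw) Ry(pitch) Rx(roll)).
In Python, from plant import r, capture, close_job, search_frame, outline_of gives the robot as it stands.
- The arm moves only by the shell command python3 -m creep 'ROWS' [FORCE]. ROWS is JSON, a list of rows, each a list of 7 numbers: the finger opening in mm, from 0 to 87.6, then the shift along the world's x, y, z in units of 25 mm (1.0 is 25 mm), then the turn, a rotation vector about the world's x, y, z in degrees. In form: [[hand, x, y, z, ax, ay, az], ...]. A call has 1 to 8 rows; each row shifts and turns the commanded pose from where the row before left it; what a row does not reach is not made up. A row lasts 1/12 s, in which the tool goes at most 41.7 mm and 7.16 degrees, less where a joint would pass 70% of its speed; a pose out of reach is approached as far as the arm can. A call is refused whole if a number of a shift passes 1 or a number of a turn 7.16, either way. A call with a gripper value outside its range is refused whole. The fingers move at their own pace and stop on an object; FORCE is the grip in N (left out, the last holds). Time passes only in rows, so rows that do not move let the fingers close. It gives the time, the measured TCP pose, the force, the opening and the grip force at its end, in the units of the state.
- r.get_state(): the state, without advancing time (a new reading comes with each control period).
- capture(name): name is "scene" or "top" or "wrist"; returns a dict with "frame" (420x560x3 uint8, red, green, blue), "K" (3x3 intrinsics, pixels), "k1" (the pictures are not rectified: a ray, as slopes to the right and down, at radius r is drawn at 1 + k1 r^2 times it, then the intrinsics apply), "origin" and "rotation" of the camera in the world. Camera axes: x right, y down, z forward; pixel columns grow to the right and rows downward; lengths in m; the calibration is good to about 2 mm. A picture is of the moment at which its call begins. There is no depth.
- close_job(): hands the job in; it is judged then, once.
Trained networks look in a picture, given as the dict that the camera call returned (one of the last four; its "shot" number tells which), for a name from the list of things; names that differ only in an ending like _2 or _b are one class to them, and where a whole thing is asked for, a point or a joint stands for the part that bears it (a point fixed in the world has none). Each returns a list of dicts, best first, with "conf" (0 to 1); they miss things now and then, are a little off and sometimes report something else, mostly with a low value. They report only what shows in the picture. A call takes as long as a camera call. They do not tell look-alikes from the thing itself.
- search_frame(picture, target): "bbox" ([left, top, right, bottom] in pixels, round what is visible of it).
- outline_of(picture, target): "region" (420x560 bool, what is visible of it) and "bbox" ([left, top, right, bottom] in pixels, round what is visible of it).
The state is a dict: "time_s": time; "joints": joint angles; "qd": joint speeds; "joint_torque": joint torques, N m; "tcp_pos": TCP position; "eef_rot": TCP orientation; "contact_force": force on the tool from outside, world axes, zero at the start; "moment": the same for the moment, N m; "gripper_width": finger opening in m; "gripper_force": force on a finger pad.
Only numpy, scipy, OpenCV 4.12 (cv2) and the standard library are available. Lean on these libraries where they do the work, as an engineer would, in place of code of your own. Each camera call takes 0.05 s, during which the arm holds its last target. There are 200 camera calls.

### The job

Tip the steel pot over by its crank handle until every specimen has dropped into the white catch tray, then turn the pot fully back upright. Lay the brush, the spatula and every loose bracket flat on the floor of the blue kit tray, each in a compartment of its own shape (the brush in the one with the widest head pocket, both tools with their heads in the wide ends, one bracket to each small compartment). The specimens must all end up in the catch tray, and the jar, tape, loupe and screwdriver are to be left where they are.

Things in the scene. Friction and masses are not known exactly. Their poses are not given: they have to be found in the camera images.
- stand: Fixed aluminium tipping stand, base 235 x 132 mm. Origin on the table under the pivot; x = pouring direction. The pot's pivot axis runs along y at x 0, 85 mm up, between two posts 98 mm high at y +-61 mm. In front of the pot is its white catch tray: inner floor 12 mm above the table, centred at x 57 mm, y 0, 117 x 104 mm inside (x, y), walls 30 mm above its floor.
- pot (a joint): Angle of the open steel pot, rad: 0 = upright on its rest, grows as it tips to the stand's +x, stop at 2.25. Stiff hinge: stays where it is left. Pot 92 mm across the rim, 70 mm deep, mouth at the pivot's height; the pivot runs at the pouring lip. Upright, the pot's centre is 48 mm behind the pivot (stand -x).
- grip (a point): Middle of the pot's crank handle: black round bar 12 mm thick, 66 mm long, parallel to the pivot axis, 85 mm from it, 108 mm to the stand's -y side. Pot upright: 74 mm behind (stand -x) and 42 mm above the pivot; it swings over the top to the front as the pot tips. Can be pinched from above; turns between the pads.
- tray: Blue kit tray with a pale grey floor, fixed, 153 x 168 mm (x, y), 12 mm high; floor 6 mm above the table, all dividing walls 6 mm above that floor. Origin under its centre. The five compartments are open to the top.
- spatula_place (a point): Middle of the spatula's compartment, on its floor. Runs along the tray's y, 160 mm long: handle channel 22 mm wide at the tray's -y end, up to 22 mm short of the middle; head pocket 34 mm wide from there to the +y end. Axes as the tray's.
- brush_place (a point): Middle of the brush's compartment, on its floor. Runs along the tray's y, 160 mm long: head pocket 44 mm wide from the tray's -y end to 8 mm past the middle, handle channel 26 mm wide from there to the +y end. Axes as the tray's.
- cell1 (a point): Centre, on the floor, of a bracket compartment 56 mm long along the tray's y, 35 mm wide along its x. Axes as the tray's.
- cell2 (a point): Like cell1, 59 mm long along the tray's y, 35 mm wide along its x.
- cell3 (a point): Centre, on the floor, of the third bracket compartment, turned across: 59 mm long along the tray's x, 36 mm wide along its y.
- brush: Flat brush, 150 mm long: wooden handle 16 mm wide, 16 mm thick, then a steel ferrule 30 mm wide and a stiff head 34 mm wide. Origin on the underside at mid-length; x points to the bristles, z up as it lies flat. Its handle can be gripped at mid-length, near its centre of mass.
- brush_tip (a point): Bristle end of the brush, 75 mm along x from its origin.
- spatula: Spatula, 150 mm long: black handle 14 mm wide, 16 mm thick, steel neck and flat blade 24 mm wide, 4 mm thick. Origin on the underside at mid-length; x points to the blade end, z up as it lies flat. Its handle can be gripped at mid-length, near its centre of mass.
- spatula_tip (a point): Blade end of the spatula, 75 mm along x from its origin.
- bracket1: Flat aluminium specimen bracket: plate 50 x 28 mm (x, y), 6 mm thick, with a grip rib on top, 30 mm long along x, 10 mm wide, its top 24 mm above the underside. Origin at the centre of the underside. Two or three are present; all alike, either way round is the same.
- bracket2: Flat aluminium specimen bracket: plate 50 x 28 mm (x, y), 6 mm thick, with a grip rib on top, 30 mm long along x, 10 mm wide, its top 24 mm above the underside. Origin at the centre of the underside. Two or three are present; all alike, either way round is the same.
- bracket3: Flat aluminium specimen bracket: plate 50 x 28 mm (x, y), 6 mm thick, with a grip rib on top, 30 mm long along x, 10 mm wide, its top 24 mm above the underside. Origin at the centre of the underside. Two or three are present; all alike, either way round is the same.
- puck1: Cylindrical black resin specimen, 22 mm diameter, 18 mm high, brass spot on one face; starts in the pot. Origin at its centre. Two to four are present.
- puck2: Cylindrical black resin specimen, 22 mm diameter, 18 mm high, brass spot on one face; starts in the pot. Origin at its centre. Two to four are present.
- puck3: Cylindrical black resin specimen, 22 mm diameter, 18 mm high, brass spot on one face; starts in the pot. Origin at its centre. Two to four are present.
- puck4: Cylindrical black resin specimen, 22 mm diameter, 18 mm high, brass spot on one face; starts in the pot. Origin at its centre. Two to four are present.
- jar: Bystander, to be left alone: amber glass jar, 56 mm across, 65 mm high. Origin at the centre of its underside (screwdriver: on its axis).
- tape: Bystander, to be left alone: roll of clear tape, 64 mm across, 18 mm high. Origin at the centre of its underside (screwdriver: on its axis).
- loupe: Bystander, to be left alone: dark steel loupe, 38 mm across, 34 mm high. Origin at the centre of its underside (screwdriver: on its axis).
- screwdriver: Bystander, to be left alone: screwdriver lying on the table. Origin at the centre of its underside (screwdriver: on its axis).
There are look-alikes about, which are no part of the job. What is shaped like the spatula but purple is not meant.

How it is judged (in metres and radians):
On the way, in this order (a step that is already met when the one before it is completed fails the run):
1. the pot is tipped over and every specimen is out of it (value of joint pot above 1.6 rad and x of each of puck1, puck2, puck3, puck4 in the frame of stand above -0.01 m and z of each of puck1, puck2, puck3, puck4 in the frame of stand below 0.06 m), for 0.2 s.
2. the emptied pot is turned back upright (value of joint pot below 0.08 rad), for 0.2 s.
At the end, for the whole second after the job is handed in: Pot upright (0.08 rad); all specimens in the catch tray; brush and spatula flat on the floor of their compartments, heads in the head pockets (9 mm across, 12 mm along); each bracket flat on the floor of a bracket compartment, along it (8 mm, 0.2 rad); heights within 3.5 mm; at rest (value of joint pot below 0.08 rad and x of puck1 in the frame of stand between -0.0045 and 0.1195 m and y of puck1 in the frame of stand between -0.056 and 0.056 m and z of puck1 in the frame of stand between 0.012 and 0.05 m and linear speed of each of puck1, puck2, puck3, puck4, bracket1, bracket2, bracket3, brush, spatula below 0.03 m/s and x of puck2 in the frame of stand between -0.0045 and 0.1195 m and y of puck2 in the frame of stand between -0.056 and 0.056 m and z of puck2 in the frame of stand between 0.012 and 0.05 m and x of puck3 in the frame of stand between -0.0045 and 0.1195 m and y of puck3 in the frame of stand between -0.056 and 0.056 m and z of puck3 in the frame of stand between 0.012 and 0.05 m and x of puck4 in the frame of stand between -0.0045 and 0.1195 m and y of puck4 in the frame of stand between -0.056 and 0.056 m and z of puck4 in the frame of stand between 0.012 and 0.05 m and ((x of bracket1 in the frame of cell1 between -0.008 and 0.008 m and y of bracket1 in the frame of cell1 between -0.008 and 0.008 m and z of bracket1 in the frame of cell1 between -0.0035 and 0.0035 m and angle between the x axis of bracket1 and the y axis of tray, either way round below 0.2 rad) or (x of bracket1 in the frame of cell2 between -0.008 and 0.008 m and y of bracket1 in the frame of cell2 between -0.008 and 0.008 m and z of bracket1 in the frame of cell2 between -0.0035 and 0.0035 m and angle between the x axis of bracket1 and the y axis of tray, either way round below 0.2 rad) or (x of bracket1 in the frame of cell3 between -0.008 and 0.008 m and y of bracket1 in the frame of cell3 between -0.008 and 0.008 m and z of bracket1 in the frame of cell3 between -0.0035 and 0.0035 m and angle between the x axis of bracket1 and the x axis of tray, either way round below 0.2 rad)) and angle between each of bracket1, bracket2, bracket3, brush, spatula's own z axis and vertical below 0.1 rad and ((x of bracket2 in the frame of cell1 between -0.008 and 0.008 m and y of bracket2 in the frame of cell1 between -0.008 and 0.008 m and z of bracket2 in the frame of cell1 between -0.0035 and 0.0035 m and angle between the x axis of bracket2 and the y axis of tray, either way round below 0.2 rad) or (x of bracket2 in the frame of cell2 between -0.008 and 0.008 m and y of bracket2 in the frame of cell2 between -0.008 and 0.008 m and z of bracket2 in the frame of cell2 between -0.0035 and 0.0035 m and angle between the x axis of bracket2 and the y axis of tray, either way round below 0.2 rad) or (x of bracket2 in the frame of cell3 between -0.008 and 0.008 m and y of bracket2 in the frame of cell3 between -0.008 and 0.008 m and z of bracket2 in the frame of cell3 between -0.0035 and 0.0035 m and angle between the x axis of bracket2 and the x axis of tray, either way round below 0.2 rad)) and ((x of bracket3 in the frame of cell1 between -0.008 and 0.008 m and y of bracket3 in the frame of cell1 between -0.008 and 0.008 m and z of bracket3 in the frame of cell1 between -0.0035 and 0.0035 m and angle between the x axis of bracket3 and the y axis of tray, either way round below 0.2 rad) or (x of bracket3 in the frame of cell2 between -0.008 and 0.008 m and y of bracket3 in the frame of cell2 between -0.008 and 0.008 m and z of bracket3 in the frame of cell2 between -0.0035 and 0.0035 m and angle between the x axis of bracket3 and the y axis of tray, either way round below 0.2 rad) or (x of bracket3 in the frame of cell3 between -0.008 and 0.008 m and y of bracket3 in the frame of cell3 between -0.008 and 0.008 m and z of bracket3 in the frame of cell3 between -0.0035 and 0.0035 m and angle between the x axis of bracket3 and the x axis of tray, either way round below 0.2 rad)) and x of brush in the frame of brush_place between -0.009 and 0.009 m and y of brush in the frame of brush_place between -0.012 and 0.012 m and z of brush in the frame of brush_place between -0.0035 and 0.0035 m and y of brush_tip in the frame of brush_place below -0.06 m and angle between the x axis of each of brush, spatula and the y axis of tray, either way round below 0.15 rad and x of spatula in the frame of spatula_place between -0.009 and 0.009 m and y of spatula in the frame of spatula_place between -0.012 and 0.012 m and z of spatula in the frame of spatula_place between -0.0035 and 0.0035 m and y of spatula_tip in the frame of spatula_place above 0.06 m); the robot touches nothing.
It fails at once if the jar is moved more than 40 mm (distance of jar from where it was at the start of the episode above 0.04 m).
It fails at once if the tape is moved more than 40 mm (distance of tape from where it was at the start of the episode above 0.04 m).
It fails at once if the loupe is moved more than 40 mm (distance of loupe from where it was at the start of the episode above 0.04 m).
It fails at once if the screwdriver is moved more than 40 mm (distance of screwdriver from where it was at the start of the episode above 0.04 m).
Of puck1, puck2, puck3, puck4 only 2 to 4 are there at a start; the rules pass over those that are not, and their reading is None.
Of bracket1, bracket2, bracket3 only 2 to 3 are there at a start; the rules pass over those that are not, and their reading is None.
At some moment in a run one of brush, spatula, bracket1, bracket2, bracket3 may be knocked a few centimetres aside while the robot is not near it.
Once in a run the grip may slacken for a moment while it holds something.
It also fails if it takes over 210 s, if anything falls off the work surface, if the arm or the gripper's body presses on something with over 40 N, if the wrist force passes 120 N, or if a joint passes its speed limit or range.

## Working session

There is one attempt and no reset: what is moved stays moved. The work goes in short steps, Python scripts to look and compute and a shell command to move; the robot and the scene stay as the last step left them, time stands still between calls to the robot, and variables do not carry over. Pictures are saved under pics/ and viewed, at most 14 in all, crops included, and the job is handed in when it is done.

```bash
ls; mkdir -p pics
cat > h.py <<'E'
import numpy as np, cv2
from plant import r, capture, search_frame, outline_of, close_job
def save(c,name,box=None,s=1):
    f=c["frame"]
    if box: f=f[box[1]:box[3],box[0]:box[2]]
    f=cv2.resize(f,None,fx=s,fy=s,interpolation=cv2.INTER_CUBIC)
    cv2.imwrite("pics/"+name,cv2.cvtColor(f,cv2.COLOR_RGB2BGR))
def ray(c,px):
    K=np.array(c["K"]);k=c["k1"]
    d=np.array([(px[0]-K[0,2])/K[0,0],(px[1]-K[1,2])/K[1,1]]);u=d.copy()
    for _ in range(20): u=d/(1+k*(u@u))
    return np.array(c["rotation"])@np.r_[u,1]
def at(c,px,z):
    v=ray(c,px);o=np.array(c["origin"]);return (o+v*(z-o[2])/v[2])[:2]
def proj(c,p):
    K=np.array(c["K"]);q=np.array(c["rotation"]).T@(np.array(p)-c["origin"]);u=q[:2]/q[2]
    u=u*(1+c["k1"]*(u@u));return np.array([K[0,0]*u[0]+K[0,2],K[1,1]*u[1]+K[1,2]])
def mrect(c,reg,z):
    """region -> world-plane polygon -> min area rect: centre, long, short, angle of long axis"""
    cs,_=cv2.findContours(reg.astype(np.uint8),cv2.RETR_EXTERNAL,cv2.CHAIN_APPROX_NONE)
    k=max(cs,key=cv2.contourArea)[:,0,:].astype(float)
    w=np.array([at(c,p,z) for p in k])*1000
    (cx,cy),(a,b),t=cv2.minAreaRect(w.astype(np.float32))
    if a<b: a,b,t=b,a,t+90
    return round(cx),round(cy),round(a),round(b),round((t+90)%180-90,1)
E
python3 - <<'E'
from h import *
for n in("top","scene"):
    c=capture(n);save(c,n+"0.png",s=1.4);print(n,np.round(c["origin"],3),np.round(c["rotation"],3).tolist(),np.round(c["K"],1).tolist(),c["k1"])
    for t in["stand","pot","grip","tray","brush","spatula","bracket1","jar","tape","loupe","screwdriver","puck1"]:
        print(t,[(np.round(d["bbox"]).astype(int).tolist(),round(d["conf"],2)) for d in search_frame(c,t)[:5]])
E
```

```text
pics
top [ 0.249 -0.08   1.306] [-169.079, -0.628, -90.169] [[427.6, 0.0, 283.5], [0.0, 427.6, 213.2], [0.0, 0.0, 1.0]] -0.04240129959201975
stand [([126, 158, 185, 235], 0.65)]
pot [([125, 190, 189, 227], 0.7), ([293, 155, 352, 211], 0.22)]
grip [([124, 192, 183, 227], 0.88), ([297, 154, 352, 212], 0.53)]
tray [([291, 157, 350, 211], 0.68)]
brush [([239, 166, 258, 211], 0.8), ([125, 159, 185, 238], 0.45)]
spatula [([343, 241, 394, 265], 0.85), ([402, 271, 429, 317], 0.85), ([341, 287, 359, 339], 0.84), ([312, 211, 319, 260], 0.75), ([241, 167, 260, 212], 0.61)]
bracket1 [([381, 201, 395, 215], 0.62), ([253, 222, 264, 240], 0.57), ([310, 210, 320, 263], 0.31)]
jar [([282, 118, 300, 141], 0.55)]
tape [([188, 236, 210, 260], 0.66), ([295, 155, 354, 210], 0.32)]
loupe [([380, 168, 393, 182], 0.71)]
screwdriver [([217, 100, 229, 156], 0.84)]
puck1 [([153, 203, 160, 214], 0.48)]
scene [1.15  0.204 0.929] [-138.993, -0.59, 112.628] [[434.6, 0.0, 285.0], [0.0, 434.6, 209.6], [0.0, 0.0, 1.0]] 0.02720740566748371
stand [([376, 224, 457, 356], 0.97)]
pot [([384, 225, 451, 296], 0.85)]
grip [([385, 224, 451, 297], 0.94), ([170, 213, 254, 282], 0.71), ([268, 301, 289, 320], 0.48)]
tray [([167, 212, 255, 282], 0.97)]
brush [([275, 250, 319, 295], 0.78)]
spatula [([239, 189, 261, 228], 0.8), ([193, 165, 227, 193], 0.67), ([247, 133, 261, 164], 0.62), ([184, 125, 194, 160], 0.59), ([168, 214, 254, 283], 0.57)]
bracket1 [([268, 301, 293, 320], 0.77), ([302, 220, 318, 233], 0.65), ([156, 199, 173, 214], 0.5), ([206, 293, 233, 323], 0.49)]
jar [([205, 294, 230, 323], 0.82), ([278, 249, 318, 295], 0.35)]
tape [([366, 224, 392, 246], 0.61)]
loupe [([274, 250, 322, 296], 0.75), ([135, 220, 147, 236], 0.68), ([420, 268, 428, 279], 0.35)]
screwdriver [([273, 319, 325, 392], 0.56)]
puck1 [([274, 331, 316, 393], 0.72), ([420, 267, 430, 278], 0.48), ([174, 214, 258, 286], 0.48), ([428, 273, 436, 282], 0.47)]
```

```bash
python3 - <<'E'
import re
s=open('h.py').read()
s=s.replace('import numpy as np, cv2\n','import numpy as np, cv2\nfrom scipy.spatial.transform import Rotation as Ro\ndef RM(c): return Ro.from_euler("xyz",c["rotation"],degrees=True).as_matrix()\n').replace('np.array(c["rotation"])','RM(c)')
open('h.py','w').write(s)
E
python3 - <<'E'
from h import *
c=capture("top")
for n,p in dict(stand=(155,196),tray=(320,184),loupe=(386,175)).items(): print(n,at(c,p,0))
print(r.get_state())
E
```

```text
stand [0.55597163 0.30759447]
tray [ 0.59447835 -0.21100527]
loupe [ 0.62425776 -0.42219031]
{'time_s': 1.35, 'joints': array([ 9.29402260e+01,  2.05453642e+01,  6.80547326e-01,  1.13451667e-03,
       -7.01359215e+01, -1.65028770e+01]), 'qd': array([-0.05097648, -0.01597477, -0.02223648, -0.1030281 ,  0.03660802,
        0.09583015]), 'joint_torque': array([ 9.95750233e-04, -5.82383072e+01,  2.93297106e+01,  7.00284407e+00,
        1.21931511e-02, -2.65797019e-05]), 'tcp_pos': array([0.15836059, 0.65612796, 0.19546532]), 'eef_rot': array([ 1.79999595e+02, -1.23280508e-03, -1.35622655e+01]), 'contact_force': array([-0.01496952,  0.36753139, -0.74238057]), 'moment': array([-0.01118055, -0.02218469,  0.03373757]), 'gripper_force': 0.0, 'gripper_width': 0.0875266209216332}
```

View pics/top0.png

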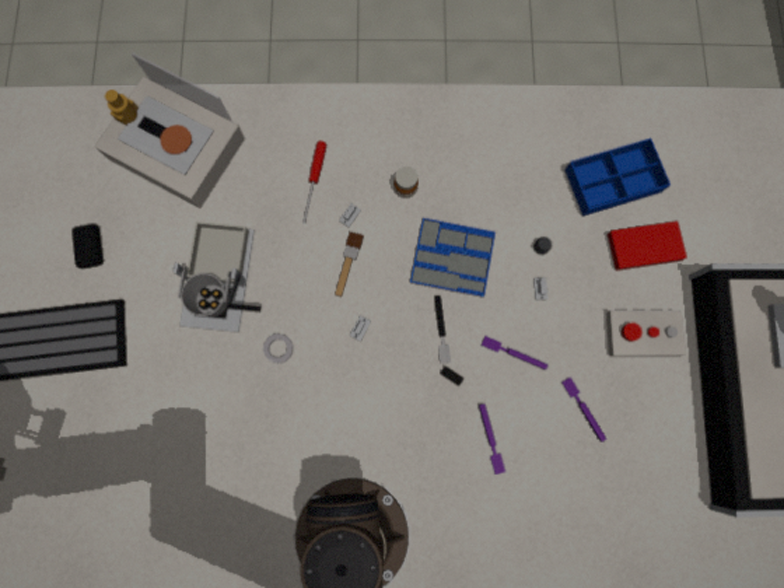

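View pics/scene0.png

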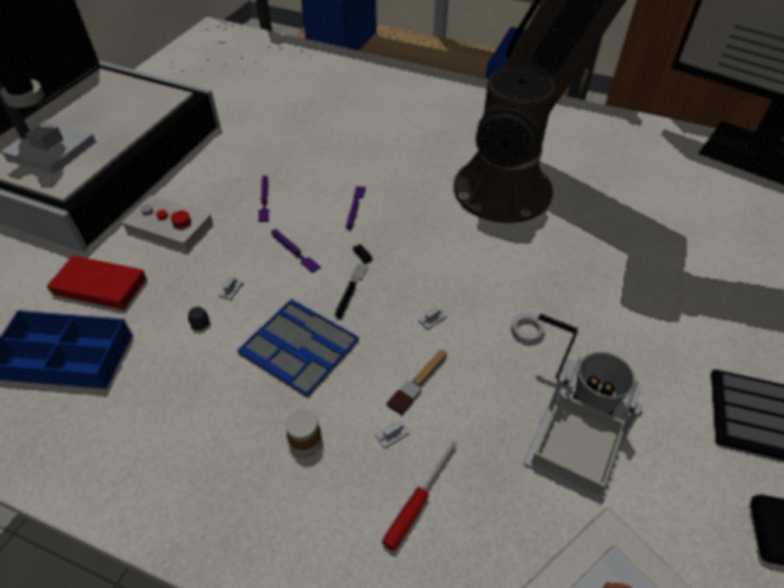

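The top view (1.4x pixels) shows the stand at (217,275) with 4 pucks in the pot at (208,298) and the crank at (245,307). The kit tray is at (452,257), the brush at (348,265), and the black-handled spatula at (441,330).

- **Spatula look-alikes:** purple ones at (515,352), (584,410) and (491,440), plus a black block at (452,375). I choose (441,330).
- **Brackets:** (349,215), (361,327) and (540,288).
- **Tray look-alike:** a blue four-compartment box at (617,176). I choose the low tray with the grey floor at (452,257).

The scene view agrees with this.

Run:
```python
from h import *
c=capture("wrist");s=r.get_state()
print(c["origin"],c["rotation"],c["K"],c["k1"],s["tcp_pos"],s["eef_rot"])
R=Ro.from_euler("xyz",s["eef_rot"],degrees=True).as_matrix()
print("cam in tool",R.T@(np.array(c["origin"])-s["tcp_pos"]),R.T@RM(c))
c=capture("top")
for n,p in dict(b1=(349,215),b2=(361,327),b3=(540,288),brush=(348,265),spat=(441,330),tray=(452,257),crank=(245,307),block=(452,375),jar=(405,181),loupe=(543,245),tape=(278,348)).items(): print(n,at(c,np.array(p)/1.4,0.127 if n=="crank" else 0.006).round(3))
```

```text
[0.23538976 0.63764958 0.38382123] [ 1.63027308e+02 -1.05343312e-03 -1.03567141e+02] [[358.5803918    0.         279.17277601]
 [  0.         358.5803918  209.47781319]
 [  0.           0.           1.        ]] -0.06351221696454652 [0.15834437 0.65614915 0.19546673] [-1.79999631e+02  1.55090703e-03 -1.35686091e+01]
cam in tool [ 7.92301015e-02 -9.35649601e-05 -1.88356645e-01] [[ 2.56261156e-05 -9.56451897e-01 -2.91889993e-01]
 [ 9.99999999e-01  1.72616876e-05  3.12314297e-05]
 [-2.48328464e-05 -2.91889994e-01  9.56451897e-01]]
b1 [0.693 0.013]
b2 [ 0.436 -0.017]
b3 [ 0.523 -0.415]
brush [0.576 0.014]
spat [ 0.429 -0.192]
tray [ 0.594 -0.219]
crank [0.459 0.21 ]
block [ 0.331 -0.214]
jar [ 0.775 -0.115]
loupe [ 0.623 -0.427]
tape [0.39  0.164]
```

```bash
python3 -m creep '[[87,0.5,-1,0.5,0,0,6.8],[87,0.5,-1,0.5,0,0,6.77],[87,0.5,-1,0.5,0,0,0],[87,0.5,-1,0.5,0,0,0],[87,0.5,-1,0.5,0,0,0],[87,0.5,-1,0.5,0,0,0],[87,0.5,-1,0.5,0,0,0],[87,0.5,-1,0.5,0,0,0]]' && python3 -m creep '[[87,0.6,-1,0.5,0,0,0],[87,0.6,-1,0.5,0,0,0],[87,0.6,-1,0.5,0,0,0],[87,0.6,-1,0.5,0,0,0],[87,0.6,-1,0.5,0,0,0],[87,0.6,-1,0.5,0,0,0],[87,0.6,-1,0,0,0,0],[87,0,0,0,0,0,0]]'
cat > f.py <<'E'
from h import *
def meas(c,tg,z=0.006,n=4,mc=0.3):
    for t in tg:
        for d in outline_of(c,t)[:n]:
            if d["conf"]>mc: print(t,round(d["conf"],2),np.round(d["bbox"]).astype(int).tolist(),mrect(c,d["region"],z))
E
python3 - <<'E'
from f import *
c=capture("wrist");save(c,"w1.png",s=1.4);np.savez("w1.npz",**c)
meas(c,["brush","spatula","bracket1","tray","grip","stand","puck1"])
E
```

```text
time_s: 2.12
tcp_pos: [0.2588, 0.4548, 0.2962]
eef_rot: [-180.0, -0.0, 0.0]
contact_force: [0.6, 0.1, 0.2]
gripper_width: 0.0867
gripper_force: 0.0
time_s: 2.78
tcp_pos: [0.365, 0.2781, 0.3721]
eef_rot: [-179.9, -0.1, -0.1]
contact_force: [-0.5, 0.0, -0.8]
gripper_width: 0.087
gripper_force: 0.0
brush 0.72 [440, 0, 474, 57] (548, 24, 89, 23, -16.0)
bracket1 0.95 [454, 90, 488, 127] (435, -11, 53, 31, -27.2)
tray 0.82 [550, 3, 558, 47] (559, -126, 55, 18, 9.2)
grip 0.84 [200, 7, 368, 100] (508, 317, 134, 119, 84.2)
stand 0.7 [202, 0, 368, 113] (505, 270, 240, 154, 89.6)
puck1 0.69 [258, 46, 274, 65] (509, 298, 22, 21, 46.0)
puck1 0.58 [254, 63, 273, 81] (484, 301, 21, 20, 25.3)
puck1 0.57 [239, 65, 255, 80] (486, 326, 21, 19, 45.4)
puck1 0.52 [238, 42, 257, 61] (512, 324, 25, 22, -1.0)
```

View pics/w1.png

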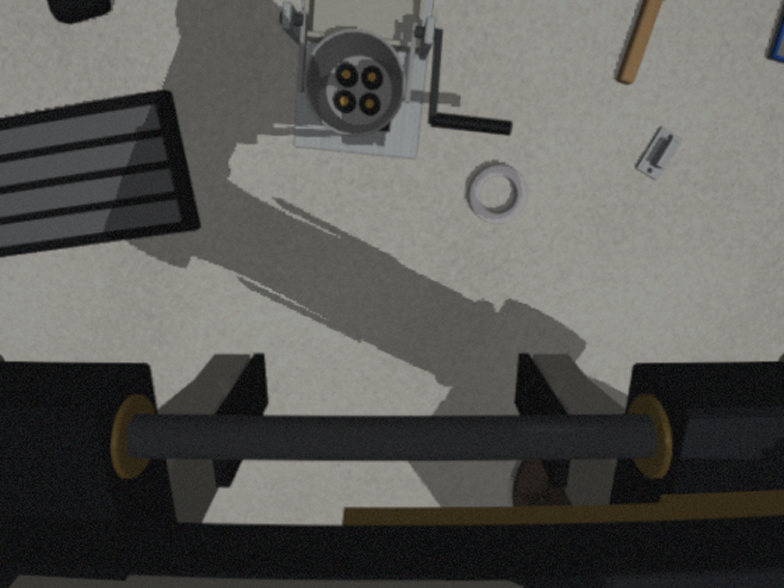

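This wrist view shows the pot with its 4 pucks at (357,88). The crank bar runs from (435,120) to (511,127), the tape is at (497,192), and bracket 2 is at (659,153).

Run:
```python
from f import *
c=dict(np.load("w1.npz"));c={k:(v if v.ndim else v.item()) for k,v in c.items()}
g=cv2.cvtColor(c["frame"],cv2.COLOR_RGB2GRAY)
m=(g[75:102,305:372]<50).astype(np.uint8)
# keep bar: columns
ys,xs=np.nonzero(m);xs=xs+305;ys=ys+75
for x in range(306,370,4): print(x,ys[xs==x].min() if (xs==x).any() else None,ys[xs==x].max() if (xs==x).any() else None,end=' | ')
a=[at(c,(p[0]/1.4,p[1]/1.4),0.127) for p in((440,120),(511,127.5))];print(a)
e=[at(c,(p[0]/1.4,p[1]/1.4),0.005) for p in((295,149),(417,157))];print(e,np.degrees(np.arctan2(*(e[1]-e[0])[::-1])))
t=capture("top");meas(t,["stand"],0.01)
for d in outline_of(t,"stand")[:1]:
    t2=t["frame"].copy();save(t,"t_st.png",(110,140,210,250),5)
```

```text
306 None None | 310 75 89 | 314 81 90 | 318 82 90 | 322 82 91 | 326 83 91 | 330 83 91 | 334 84 92 | 338 84 92 | 342 85 93 | 346 85 93 | 350 85 94 | 354 86 94 | 358 86 95 | 362 87 95 | 366 None None | [array([0.46137194, 0.23797001]), array([0.45569767, 0.17893122])]
[array([0.43719045, 0.38143578]), array([0.42822273, 0.25066235])] -93.92289025487459
stand 0.74 [126, 158, 187, 236] (551, 309, 256, 184, 6.5)
```

View pics/t_st.png

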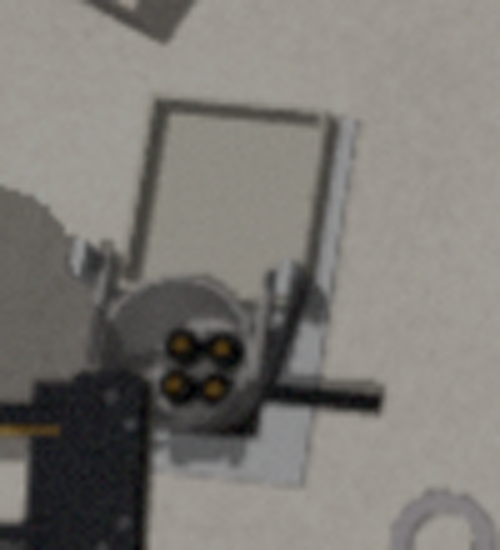

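The crop shows the tray end of the stand at the top, the pot at (190,350), and the crank bar from (270,395) to (380,398). The stand's yaw is about -5°, the bar middle is at (0.4585, 0.2105, 0.127), and the pivot is at about (0.542, 0.312). Next I move above the bar.

```bash
python3 -m creep '[[87,0.265,-0.21,-0.49,0,0,-6.8],[87,0.265,-0.21,-0.49,0,0,-6.8],[87,0.265,-0.21,-0.49,0,0,-6.8],[87,0.265,-0.21,-0.49,0,0,-6.8],[87,0.265,-0.21,-0.49,0,0,-6.8],[87,0.265,-0.21,-0.49,0,0,-6.8],[87,0.265,-0.21,-0.49,0,0,-6.8]]' && python3 -m creep '[[87,0.265,-0.21,-0.49,0,0,-6.8],[87,0.265,-0.21,-0.49,0,0,-6.8],[87,0.265,-0.21,-0.49,0,0,-6.8],[87,0.265,-0.21,-0.49,0,0,-6.8],[87,0.265,-0.21,-0.49,0,0,-6.8],[87,0.265,-0.21,-0.49,0,0,-6.8],[87,0.265,-0.21,-0.49,0,0,-6.8],[87,0,0,0,0,0,0]]'
python3 - <<'E'
from f import *
c=capture("wrist");save(c,"w2.png",s=1)
print(r.get_state()["joints"])
E
```

```text
time_s: 3.92
tcp_pos: [0.4099, 0.2443, 0.2841]
eef_rot: [180.0, -0.0, -47.9]
contact_force: [-0.3, -0.3, 0.2]
gripper_width: 0.0868
gripper_force: 0.0
time_s: 4.58
tcp_pos: [0.4555, 0.2065, 0.1964]
eef_rot: [179.8, -0.2, -95.6]
contact_force: [-0.2, 0.6, -0.6]
gripper_width: 0.0871
gripper_force: 0.0
[ 4.69497013e+01  3.96295826e+00 -2.05086185e+01 -1.09106149e-02
 -6.56945847e+01 -5.21109720e+01]
```

View pics/w2.png

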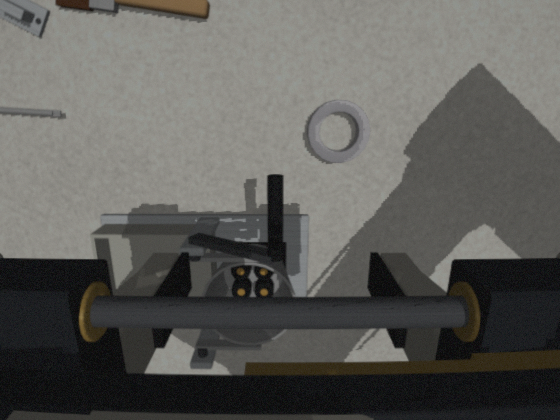

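This view shows the bar upright from (275,175) to (277,258), between the fingers' columns. The pucks are in the pot at (252,282).

Run:
```python
from f import *
c=capture("wrist")
s=r.get_state();print(s["tcp_pos"],s["eef_rot"],proj(c,s["tcp_pos"]))
for p in((275,175),(277,258),(276,214)):print(at(c,p,.127))
g=cv2.cvtColor(c["frame"],cv2.COLOR_RGB2GRAY)
for y in range(172,262,10):
    x=np.nonzero(g[y,262:292]<45)[0]; print(y, (x.min()+262,x.max()+262) if len(x) else None)
```

```text
[0.45605875 0.20752913 0.19881319] [ 1.79968944e+02 -5.75334418e-02 -9.50165076e+01] [278.79980568 247.54848358]
[0.45632125 0.18021005]
[0.46095617 0.24651444]
[0.45836926 0.21019359]
172 None
182 (np.int64(269), np.int64(282))
192 (np.int64(269), np.int64(282))
202 (np.int64(268), np.int64(282))
212 (np.int64(268), np.int64(282))
222 (np.int64(268), np.int64(282))
232 (np.int64(268), np.int64(282))
242 (np.int64(262), np.int64(285))
252 (np.int64(262), np.int64(284))
```

```bash
python3 -m creep '[[87,0.07,-0.1,-0.91,0,0,0],[87,0,0,-0.91,0,0,0],[87,0,0,-0.91,0,0,0],[87,0,0,-0.91,0,0,0],[12,0,0,0,0,0,0],[8,0,0,0,0,0,0],[8,0,0,0,0,0,0],[8,0,0,0,0,0,0]]' 25 && python3 -m creep '[[8,0,0,0,0,0,0],[8,0,0,0,0,0,0],[8,0,0,0,0,0,0],[8,0,0,0,0,0,0]]'
python3 - <<'E'
import numpy as np
# arc: stand yaw -4.5deg, phi from 150.4deg
P=[];x=np.array([np.cos(np.radians(-4.5)),np.sin(np.radians(-4.5))])
N=23
for i in range(N+1):
    a=np.radians(150.4-i*5.6); P.append(np.r_[x*85.0*np.cos(a),85*np.sin(a)]/25)
print(np.diff(P,axis=0).round(3).tolist())
E
```

```text
time_s: 5.35
tcp_pos: [0.4589, 0.2062, 0.1099]
eef_rot: [-179.9, 0.1, -95.1]
contact_force: [-0.5, -1.1, -0.3]
gripper_width: 0.0656
gripper_force: 0.0
time_s: 5.68
tcp_pos: [0.458, 0.2052, 0.1084]
eef_rot: [-180.0, 0.0, -95.2]
contact_force: [-0.2, -0.1, 0.1]
gripper_width: 0.0393
gripper_force: 0.0
[[0.177, -0.014, 0.28], [0.204, -0.016, 0.262], [0.228, -0.018, 0.241], [0.251, -0.02, 0.217], [0.271, -0.021, 0.191], [0.288, -0.023, 0.164], [0.303, -0.024, 0.135], [0.314, -0.025, 0.105], [0.323, -0.025, 0.074], [0.329, -0.026, 0.042], [0.331, -0.026, 0.009], [0.33, -0.026, -0.023], [0.327, -0.026, -0.055], [0.32, -0.025, -0.087], [0.31, -0.024, -0.118], [0.297, -0.023, -0.148], [0.281, -0.022, -0.176], [0.262, -0.021, -0.203], [0.241, -0.019, -0.227], [0.218, -0.017, -0.25], [0.193, -0.015, -0.27], [0.166, -0.013, -0.288], [0.137, -0.011, -0.303]]
```

```bash
python3 -m creep '[[8,0,0,0,0,0,0],[8,0,0,0,0,0,0],[8,0,0,0,0,0,0],[8,0,0,0,0,0,0],[8,0,0,0,0,0,0],[8,0,0,0,0,0,0]]' 25 && python3 -m creep '[[8,0.177,-0.014,0.28,0,0,0],[8,0.204,-0.016,0.262,0,0,0],[8,0.228,-0.018,0.241,0,0,0],[8,0.251,-0.02,0.217,0,0,0],[8,0.271,-0.021,0.191,0,0,0],[8,0.288,-0.023,0.164,0,0,0],[8,0.303,-0.024,0.135,0,0,0]]' && python3 -m creep '[[8,0.314,-0.025,0.105,0,0,0],[8,0.323,-0.025,0.074,0,0,0],[8,0.329,-0.026,0.042,0,0,0],[8,0.331,-0.026,0.009,0,0,0],[8,0.33,-0.026,-0.023,0,0,0],[8,0.327,-0.026,-0.055,0,0,0],[8,0.32,-0.025,-0.087,0,0,0]]'
```

```text
time_s: 6.18
tcp_pos: [0.4579, 0.2051, 0.1079]
eef_rot: [180.0, -0.0, -95.2]
contact_force: [-0.0, 0.5, -0.2]
gripper_width: 0.0084
gripper_force: 0.0
time_s: 6.77
tcp_pos: [0.5019, 0.2017, 0.1458]
eef_rot: [-180.0, 0.0, -95.2]
contact_force: [-0.2, -0.4, -0.2]
gripper_width: 0.0077
gripper_force: 0.0
time_s: 7.35
tcp_pos: [0.5586, 0.1971, 0.1466]
eef_rot: [180.0, -0.0, -95.2]
contact_force: [0.2, 0.4, -0.4]
gripper_width: 0.0081
gripper_force: 0.0
```

It closed to 8 mm with no force, so the bar was missed. I'll look.

Run:
```python
from f import *
c=capture("wrist");d=capture("scene")
a=cv2.resize(c["frame"],(400,300));b=cv2.resize(d["frame"][190:370,340:500],(340,300))
cv2.imwrite("pics/v3.png",cv2.cvtColor(np.hstack([a,b]),cv2.COLOR_RGB2BGR))
np.savez("v3w.npz",**c);np.savez("v3s.npz",**d)
```

```text
(no output)
```

View pics/v3.png

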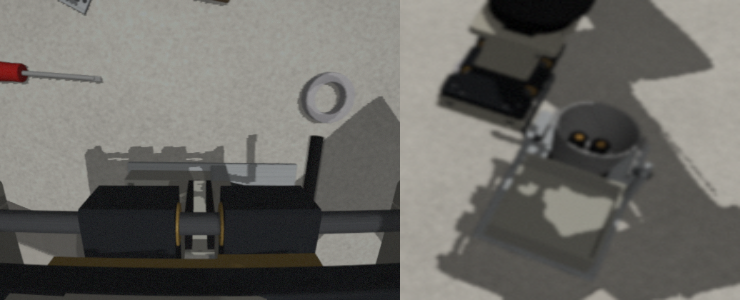

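In the wrist view the bar is still upright, from (316,137) to (308,200), and the hand has moved past it. I'll triangulate the bar's real height.

Run:
```python
from f import *
ld=lambda f:{k:(v if v.ndim else v.item()) for k,v in dict(np.load(f)).items()}
w1,w=ld("w1.npz"),ld("v3w.npz")
c=capture("scene")
f=w["frame"][180:290,400:470];save(w,"bar.png",(380,170,480,290),4)
m=[(w1,(511/1.4+.5,91.3)),(w,(316*1.4,137.5*1.4)),(c,(540/1.4,318/1.4))]
for i,z in enumerate((.08,.1,.127,.15)): print(z,[at(c_,p,z).round(4).tolist() for c_,p in m])
A=[];b=[]
for c_,p in m[:]:
    v=ray(c_,p);v/=np.linalg.norm(v);Q=np.eye(3)-np.outer(v,v);A.append(Q);b.append(Q@np.array(c_["origin"]))
X=np.linalg.lstsq(np.vstack(A),np.hstack(b),rcond=None)[0];print(X)
print(proj(w,[.4585,.2105,.127]),proj(w,r.get_state()["tcp_pos"]),w["origin"],r.get_state()["tcp_pos"])
```

```text
0.08 [[0.4567, 0.1676], [0.4366, 0.1937], [0.4198, 0.1828]]
0.1 [[0.4562, 0.1721], [0.4456, 0.1878], [0.437, 0.1833]]
0.127 [[0.4554, 0.1783], [0.4578, 0.1799], [0.4602, 0.184]]
0.15 [[0.4548, 0.1836], [0.4682, 0.1731], [0.48, 0.1845]]
[0.45626025 0.18081188 0.12380516]
[439.22719056 239.53656711] [280.47273686 245.04002345] [0.55152885 0.11842337 0.33491503] [0.55791536 0.1969282  0.14602833]
```

View pics/bar.png

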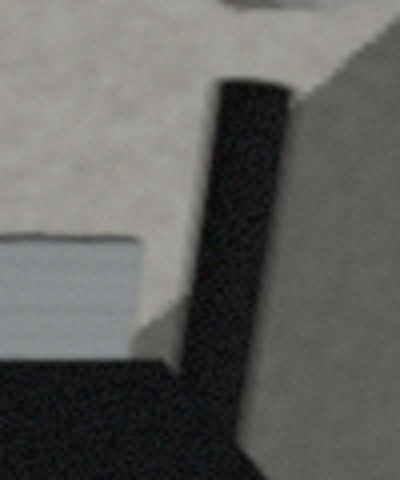

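The bar is where I expected, at z ≈ 0.125, but the fingertips look about 30 mm higher in the picture than the reported TCP implies. I'll check by touching the bare table with the shut fingers.

```bash
python3 -c "
from plant import r;print(r.grip_depth)"
python3 -m creep '[[8,0,-0.8,0,0,0,0],[8,0,-0.8,0,0,0,0],[8,0,-0.8,0,0,0,0],[8,0,-0.8,0,0,0,0],[8,0,0,-1,0,0,0],[8,0,0,-1,0,0,0],[8,0,0,-1,0,0,0],[8,0,0,-1,0,0,0]]' | grep -E "pos|force" && python3 -m creep '[[8,0,0,-1,0,0,0],[8,0,0,-0.4,0,0,0],[8,0,0,-0.16,0,0,0],[8,0,0,0,0,0,0],[8,0,0,0,0,0,0]]' | grep -E "pos|force"
python3 - <<'E'
from f import *
c=capture("wrist");save(c,"tip.png",(180,200,380,350),3)
E
```

```text
0.0188
tcp_pos: [0.5575, 0.1172, 0.0463]
contact_force: [0.1, -0.2, -0.5]
gripper_force: 0.0
tcp_pos: [0.5585, 0.1177, 0.0089]
contact_force: [0.2, -0.4, 0.0]
gripper_force: 0.0
```

View pics/tip.png

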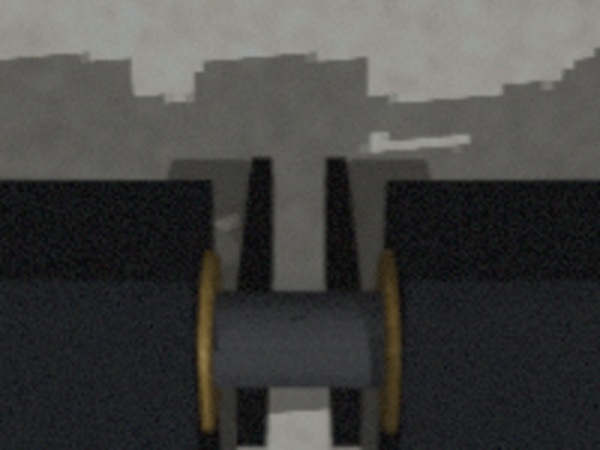

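The tips are clearly well above the table: they are at rows ~157, with the shadow edge at ~60–100. I'll continue down in small steps until contact.

```bash
F='pos|contact'
python3 -m creep '[[8,0,0,-0.3,0,0,0],[8,0,0,0,0,0,0]]' | grep -E "$F"
python3 -m creep '[[8,0,0,-0.2,0,0,0],[8,0,0,0,0,0,0]]' | grep -E "$F"
python3 -m creep '[[8,0,0,-0.2,0,0,0],[8,0,0,0,0,0,0]]' | grep -E "$F"
python3 -m creep '[[8,0,0,-0.2,0,0,0],[8,0,0,0,0,0,0]]' | grep -E "$F"
```

```text
tcp_pos: [0.5578, 0.1174, 0.0003]
contact_force: [-0.6, -0.6, -0.5]
tcp_pos: [0.5574, 0.1171, -0.0052]
contact_force: [-0.3, 0.3, 0.0]
tcp_pos: [0.5573, 0.1171, -0.0105]
contact_force: [-1.0, 0.3, -0.4]
tcp_pos: [0.5573, 0.117, -0.0155]
contact_force: [0.8, -0.3, -0.0]
```

The TCP already reads -15 mm with no contact, so the reported TCP really is offset. I'll keep going in finer steps.

```bash
F='pos|contact'
python3 -m creep '[[8,0,0,-0.2,0,0,0],[8,0,0,0,0,0,0]]' | grep -E "$F"
python3 -m creep '[[8,0,0,-0.1,0,0,0],[8,0,0,0,0,0,0]]' | grep -E "$F"
python3 -m creep '[[8,0,0,-0.1,0,0,0],[8,0,0,0,0,0,0]]' | grep -E "$F"
python3 -m creep '[[8,0,0,-0.1,0,0,0],[8,0,0,0,0,0,0]]' | grep -E "$F"
python3 -c "
from h import *
c=capture('top');save(c,'tt.png',(170,130,330,250),4)
c=capture('scene');save(c,'ss.png',(240,150,460,315),3)"
```

```text
tcp_pos: [0.5573, 0.1171, -0.0205]
contact_force: [0.2, -0.8, -0.3]
tcp_pos: [0.5576, 0.1172, -0.0226]
contact_force: [-0.3, 0.1, 0.5]
tcp_pos: [0.5576, 0.1172, -0.025]
contact_force: [0.6, 0.3, 0.2]
tcp_pos: [0.5576, 0.1172, -0.0275]
contact_force: [-0.6, 0.4, 0.0]
```

View pics/ss.png

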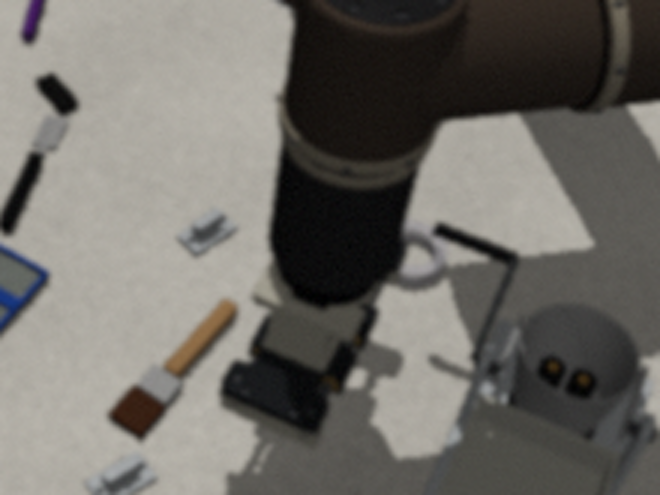

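The scene view shows the hand just above the table at (280,390), with the crank bar untouched from (440,230) to (515,258). Stepping further down.

```bash
F='pos|contact'
for i in 1; do python3 -m creep '[[8,0,0,-0.1,0,0,0],[8,0,0,0,0,0,0]]' | grep -E "$F"; done
python3 -m creep '[[8,0,0,-0.1,0,0,0],[8,0,0,0,0,0,0]]' | grep -E "$F"
python3 -m creep '[[8,0,0,-0.1,0,0,0],[8,0,0,0,0,0,0]]' | grep -E "$F"
python3 -m creep '[[8,0,0,-0.1,0,0,0],[8,0,0,0,0,0,0]]' | grep -E "$F"
```

```text
tcp_pos: [0.5576, 0.1172, -0.03]
contact_force: [0.9, -0.2, 0.0]
tcp_pos: [0.5579, 0.1173, -0.0309]
contact_force: [-6.4, -0.1, 15.3]
tcp_pos: [0.558, 0.1173, -0.031]
contact_force: [-14.6, -0.8, 39.8]
tcp_pos: [0.5581, 0.1174, -0.0311]
contact_force: [-22.7, -1.6, 65.7]
```

Contact is at a reported z of -0.0305, so the real tips lie 30.5 mm behind the reported TCP. From here on I use reported z = grasp height - 0.0495. I'll regrip the bar with reported z = 0.0775.

```bash
python3 -m creep '[[30,0,0,0.95,0,0,0],[50,0,0,0.95,0,0,0],[87,0,0,0.95,0,0,0],[87,0,0,0.95,0,0,0],[87,0,0,0.95,0,0,0],[87,0,0,0.95,0,0,0],[87,0,0,0.95,0,0,0],[87,0,0,0.95,0,0,0]]' | grep pos && python3 -m creep '[[87,-0.57,0.5,0,0,0,0],[87,-0.57,0.5,0,0,0,0],[87,-0.57,0.5,0,0,0,0],[87,-0.57,0.5,0,0,0,0],[87,-0.57,0.5,0,0,0,0],[87,-0.57,0.5,0,0,0,0],[87,-0.57,0.5,0,0,0,0],[87,0,0,0,0,0,0]]'
```

```text
tcp_pos: [0.5575, 0.1172, 0.154]
time_s: 12.07
tcp_pos: [0.4563, 0.2061, 0.1529]
eef_rot: [180.0, 0.0, -95.1]
contact_force: [-0.3, 0.4, -0.8]
gripper_width: 0.0868
gripper_force: 0.0
```

```bash
python3 -m creep '[[87,0.07,0,-1,0,0,0],[87,0,0,-1,0,0,0],[87,0,0,-1,0,0,0],[87,0,0,0,0,0,0],[6,0,0,0,0,0,0],[6,0,0,0,0,0,0],[6,0,0,0,0,0,0],[6,0,0,0,0,0,0]]' 30 && python3 -m creep '[[6,0,0,0,0,0,0],[6,0,0,0,0,0,0],[6,0,0,0,0,0,0],[6,0,0,0,0,0,0],[6,0,0,0,0,0,0],[6,0,0,0,0,0,0],[6,0,0,0,0,0,0],[6,0,0,0,0,0,0]]'
```

```text
time_s: 12.73
tcp_pos: [0.4606, 0.2054, 0.0793]
eef_rot: [-179.9, 0.1, -95.2]
contact_force: [0.5, -0.3, 0.2]
gripper_width: 0.0659
gripper_force: 0.0
time_s: 13.4
tcp_pos: [0.4592, 0.2046, 0.0776]
eef_rot: [179.9, -0.0, -95.2]
contact_force: [-17.9, 4.5, 7.1]
gripper_width: 0.0129
gripper_force: 8.9
```

Gripped at 12.9 mm. Now the arc.

```bash
python3 -m creep '[[6,0,0,0,0,0,0],[6,0,0,0,0,0,0],[6,0.177,-0.014,0.28,0,0,0],[6,0.204,-0.016,0.262,0,0,0],[6,0.228,-0.018,0.241,0,0,0]]' 30 && python3 -m creep '[[6,0.251,-0.02,0.217,0,0,0],[6,0.271,-0.021,0.191,0,0,0],[6,0.288,-0.023,0.164,0,0,0],[6,0.303,-0.024,0.135,0,0,0],[6,0,0,0,0,0,0]]'
```

```text
time_s: 13.82
tcp_pos: [0.4715, 0.2033, 0.0962]
eef_rot: [179.7, -0.1, -95.3]
contact_force: [-14.7, 6.4, 2.6]
gripper_width: 0.0112
gripper_force: 30.0
time_s: 14.23
tcp_pos: [0.5008, 0.2001, 0.1161]
eef_rot: [179.8, -0.2, -95.2]
contact_force: [-15.6, -1.9, 20.3]
gripper_width: 0.011
gripper_force: 29.9
```

```bash
python3 -m creep '[[6,0.314,-0.025,0.105,0,0,0],[6,0.323,-0.025,0.074,0,0,0],[6,0.329,-0.026,0.042,0,0,0],[6,0.331,-0.026,0.009,0,0,0],[6,0,0,0,0,0,0]]' | grep -E "pos|force|width" && python3 -m creep '[[6,0.33,-0.026,-0.023,0,0,0],[6,0.327,-0.026,-0.055,0,0,0],[6,0.32,-0.025,-0.087,0,0,0],[6,0.31,-0.024,-0.118,0,0,0],[6,0,0,0,0,0,0]]' | grep -E "pos|force|width"  && python3 -m creep '[[6,0.297,-0.023,-0.148,0,0,0],[6,0.281,-0.022,-0.176,0,0,0],[6,0.262,-0.021,-0.203,0,0,0],[6,0.241,-0.019,-0.227,0,0,0],[6,0,0,0,0,0,0]]' | grep -E "pos|force|width"
```

```text
tcp_pos: [0.5339, 0.1967, 0.1205]
contact_force: [-4.6, -6.1, 5.9]
gripper_width: 0.0112
gripper_force: 30.0
tcp_pos: [0.566, 0.1936, 0.1125]
contact_force: [-1.4, -7.5, 0.8]
gripper_width: 0.0111
gripper_force: 30.0
tcp_pos: [0.5926, 0.1911, 0.093]
contact_force: [-1.9, -7.8, -0.5]
gripper_width: 0.0109
gripper_force: 30.0
```

```bash
python3 -m creep '[[6,0.218,-0.017,-0.25,0,0,0],[6,0.193,-0.015,-0.27,0,0,0],[6,0.166,-0.013,-0.288,0,0,0],[6,0,0,0,0,0,0],[6,0,0,0,0,0,0],[6,0,0,0,0,0,0]]'
python3 - <<'E'
from f import *
d=capture("scene");c=capture("top")
b=cv2.resize(d["frame"][190:370,340:500],(480,540));a=cv2.resize(c["frame"][140:260,110:190],(310,465))
a=np.vstack([a,np.zeros((75,310,3),np.uint8)])
cv2.imwrite("pics/tip2.png",cv2.cvtColor(np.hstack([b,a]),cv2.COLOR_RGB2BGR))
meas(d,["puck1"],.02);meas(c,["puck1"],.02)
E
```

```text
time_s: 15.98
tcp_pos: [0.6065, 0.19, 0.073]
eef_rot: [179.7, -0.3, -95.3]
contact_force: [-1.8, -8.5, -1.8]
gripper_width: 0.0109
gripper_force: 30.0
puck1 0.67 [407, 302, 418, 311] (579, 293, 31, 21, -10.4)
puck1 0.44 [420, 305, 425, 317] (579, 317, 26, 18, -6.8)
puck1 0.36 [295, 153, 354, 214] (591, -219, 169, 156, 78.3)
```

View pics/tip2.png

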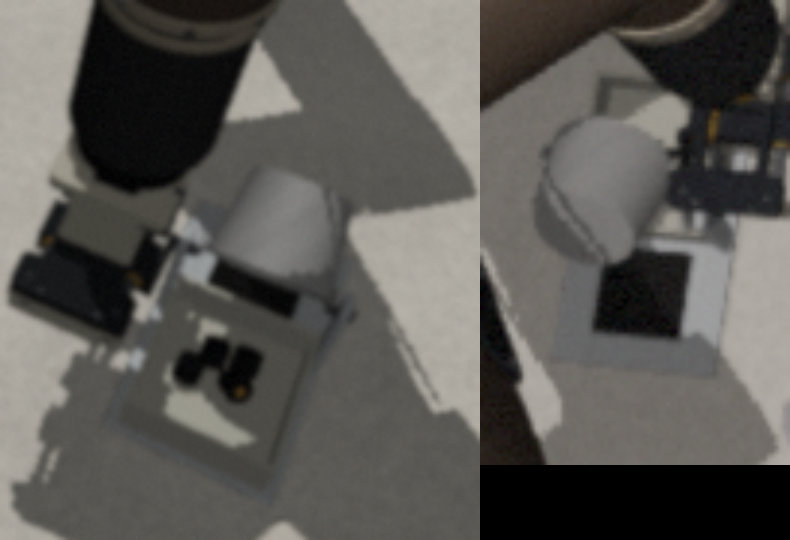

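All four pucks are in the catch tray at (187–262, 350–395), and the pot is inverted. Now I swing it back.

```bash
python3 -m creep '[[6,-0.359,0.028,0.558,0,0,0],[6,-0.459,0.036,0.477,0,0,0],[6,-0.543,0.043,0.379,0,0,0],[6,-0.607,0.047,0.266,0,0,0],[6,0,0,0,0,0,0]]' 30| grep -E "pos|force|width" && python3 -m creep '[[6,-0.647,0.051,0.142,0,0,0],[6,-0.661,0.052,0.014,0,0,0],[6,-0.652,0.051,-0.116,0,0,0],[6,-0.617,0.049,-0.24,0,0,0],[6,0,0,0,0,0,0]]'| grep -E "pos|force|width" && python3 -m creep '[[6,-0.559,0.044,-0.355,0,0,0],[6,-0.479,0.038,-0.458,0,0,0],[6,-0.381,0.03,-0.542,0,0,0],[6,0,0,0,0,0,0],[6,-0.06,0,-0.12,0,0,0],[6,0,0,0,0,0,0],[6,0,0,0,0,0,0]]'| grep -E "time|pos|force|width"
```

```text
tcp_pos: [0.5583, 0.1952, 0.1183]
contact_force: [-1.3, -7.1, 8.2]
gripper_width: 0.011
gripper_force: 30.1
tcp_pos: [0.4937, 0.2027, 0.1123]
contact_force: [-6.7, 3.8, 6.3]
gripper_width: 0.0109
gripper_force: 30.1
time_s: 17.6
tcp_pos: [0.4588, 0.2063, 0.0765]
contact_force: [-8.1, 4.2, 14.4]
gripper_width: 0.0108
gripper_force: 30.0
```

```bash
python3 -m creep '[[87,0,0,0,0,0,0],[87,0,0,0,0,0,0],[87,0,0,0,0,0,0],[87,0,0,0,0,0,0],[87,0,0,1,0,0,0],[87,0,0,1,0,0,0],[87,0,0,1,0,0,0],[87,0,0,1,0,0,0]]' 30| grep -E "pos|force|width" && python3 -m creep '[[87,0.1,-0.9,0.7,0,0,6.8],[87,0.1,-0.9,0.7,0,0,6.8],[87,0.1,-0.9,0.7,0,0,6.8],[87,0.1,-0.9,0.7,0,0,6.8],[87,0.1,-0.9,0.7,0,0,6.8],[87,0.1,-0.9,0.7,0,0,6.8],[87,0.1,-0.9,0.7,0,0,6.8]]'| grep -E "pos" && python3 -m creep '[[87,0.1,-0.9,0.7,0,0,6.8],[87,0.1,-0.9,0.7,0,0,6.8],[87,0.1,-0.9,0.7,0,0,6.8],[87,0.1,-0.9,0.7,0,0,6.8],[87,0.1,-0.9,0.7,0,0,6.8],[87,0.1,-0.9,0.7,0,0,6.8],[87,0.1,-0.9,0.7,0,0,6.8],[87,0,0,0,0,0,0]]'
python3 - <<'E'
from f import *
c=capture("wrist");save(c,"w5.png",s=1.4);np.savez("w5.npz",**c)
meas(c,["bracket1"],.006);meas(c,["brush","spatula"],.01);meas(c,["tray"],.012)
E
```

```text
tcp_pos: [0.458, 0.2043, 0.1756]
contact_force: [1.1, 0.5, -0.6]
gripper_width: 0.0589
gripper_force: 0.0
tcp_pos: [0.4755, 0.046, 0.298]
time_s: 19.52
tcp_pos: [0.4943, -0.1135, 0.4227]
eef_rot: [179.9, -0.2, 0.4]
contact_force: [-0.9, -0.4, 0.7]
gripper_width: 0.0869
gripper_force: 0.0
bracket1 0.84 [184, 2, 217, 41] (694, 10, 51, 30, -33.2)
bracket1 0.75 [447, 120, 469, 151] (524, -414, 49, 31, 2.0)
brush 0.77 [186, 49, 220, 142] (579, 16, 150, 34, -16.5)
brush 0.51 [283, 28, 407, 148] (596, -221, 169, 154, 78.9)
spatula 0.88 [318, 143, 336, 224] (435, -192, 146, 22, 6.5)
spatula 0.71 [458, 242, 477, 257] (311, -465, 38, 27, 29.3)
spatula 0.66 [374, 192, 449, 239] (378, -349, 155, 24, 64.4)
spatula 0.62 [211, 170, 233, 201] (436, -15, 52, 30, -27.4)
tray 0.79 [286, 28, 406, 146] (596, -220, 169, 153, 78.6)
tray 0.63 [0, 86, 19, 100] (591, 334, 32, 22, -69.1)
```

View pics/w5.png

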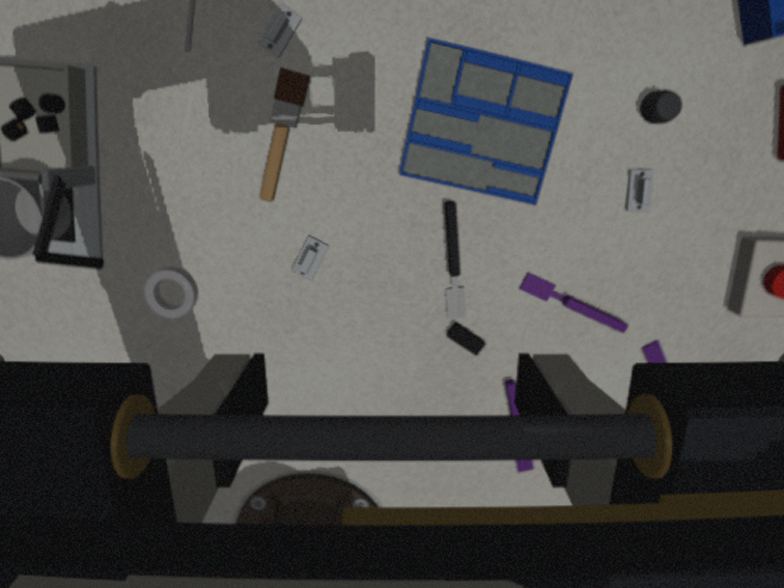

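The wrist view shows the kit tray with corners (429,38), (572,73), (536,204) and (401,174). In it:

- **Top row:** the across cell at (441,72) and two cells at (486,85) and (538,97).
- **Middle row:** the brush slot, with its wide head at the right.
- **Bottom row:** the spatula slot, with its wide head at the left.

So tray +y is at the image left, and the tray yaw is about -11°. The loose items are the brush at (280,135), the spatula at (453,255), and brackets at (281,31), (310,256) and (639,190). The dark block at (465,338) is not part of the job. I'll measure the compartments.

```bash
cat > tray.py <<'E'
from f import *
def rect(c,cx,cy,th,z,S=3):
    u,v=np.meshgrid(np.arange(-90*S,90*S+1),np.arange(-95*S,95*S+1)) # u=x tray, v=y tray
    x=u/S/1000;y=v/S/1000;C,s=np.cos(th),np.sin(th)
    P=np.stack([cx+C*x-s*y,cy+s*x+C*y,np.full(x.shape,z)],-1)-np.array(c["origin"])
    q=P@RM(c);a=q[...,:2]/q[...,2:];a=a*(1+c["k1"]*(a**2).sum(-1,keepdims=True))
    K=np.array(c["K"]);m=np.stack([K[0,0]*a[...,0]+K[0,2],K[1,1]*a[...,1]+K[1,2]],-1).astype(np.float32)
    return cv2.remap(c["frame"],m,None,cv2.INTER_LINEAR)
E
python3 - <<'E'
from tray import *
c={k:(v if v.ndim else v.item()) for k,v in dict(np.load("w5.npz")).items()}
S=3
im=rect(c,.596,-.2205,np.radians(-11.2),.006)
hsv=cv2.cvtColor(im,cv2.COLOR_RGB2HSV)
grey=((hsv[...,1]<110)).astype(np.uint8)
n,l,st,ce=cv2.connectedComponentsWithStats(grey,connectivity=4)
for i in range(1,n):
    if 1000*S*S<st[i,4]<9000*S*S:
        cs,_=cv2.findContours((l==i).astype(np.uint8),0,2);R=cv2.minAreaRect(max(cs,key=cv2.contourArea))
        print("x",round(st[i,0]/S-90,1),round((st[i,0]+st[i,2])/S-90,1),"y",round(st[i,1]/S-95,1),round((st[i,1]+st[i,3])/S-95,1),R[2])
for y in(-70,-40,0,40,70):
    row=grey[int((y+95)*S)];e=np.nonzero(np.diff(row.astype(int)))[0]/S-90;print(y,e.round(1))
v=cv2.rotate(np.ascontiguousarray(im),cv2.ROTATE_90_COUNTERCLOCKWISE);cv2.imwrite("pics/tray.png",cv2.cvtColor(v,cv2.COLOR_RGB2BGR))
E
```

```text
x -90.0 90.3 y -95.0 95.3 90.0
x 24.0 60.0 y -81.3 -24.3 89.31793975830078
x -36.3 9.3 y -80.7 80.3 89.63506317138672
x -74.0 -38.3 y -80.3 80.7 89.45948028564453
x 24.3 60.7 y -20.7 39.3 89.44908905029297
x 13.0 72.7 y 42.7 80.3 0.0
-70 [-77.3 -68.3 -46.  -36.3   8.3  23.7  59.3  74.3]
-40 [-77.3 -68.  -45.7 -36.    8.3  24.   59.3  74.7]
0 [-77.  -74.  -39.3 -35.7   8.7  24.3  59.7  75.3]
40 [-76.7 -73.7 -39.  -26.7   0.   75.7]
70 [-76.7 -73.7 -38.7 -26.3   0.3  13.   72.3  75.7]
```

View pics/tray.png

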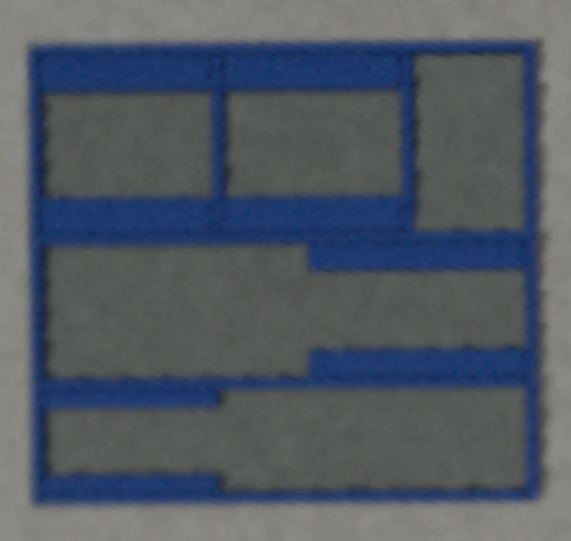

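The compartments measure cleanly: the tray centre is (0.5952, -0.2203) and the yaw is -11.55°. Next I refine the tool axes and compute the targets.

```bash
cat >> f.py <<'E'
th=np.radians(-11.55);TC=np.array([.5952,-.2203])
def W(x,y): return TC+np.array([[np.cos(th),-np.sin(th)],[np.sin(th),np.cos(th)]])@np.array([x,y])/1000
def axis(c,reg,z):
    ys,xs=np.nonzero(reg);w=np.array([at(c,p,z) for p in np.c_[xs,ys].astype(float)])*1000
    vx,vy,x0,y0=cv2.fitLine(w.astype(np.float32),cv2.DIST_HUBER,0,.01,.01).ravel()
    if vx<0: vx,vy=-vx,-vy
    d=np.array([vx,vy]);t=(w-[x0,y0])@d;n=(w-[x0,y0])@[-vy,vx];m=np.array([x0,y0])+d*(t.max()+t.min())/2
    return m.round(1).tolist(),round(t.max()-t.min(),1),round(float(np.degrees(np.arctan2(vy,vx))),1)
E
python3 - <<'E'
from f import *
c={k:(v if v.ndim else v.item()) for k,v in dict(np.load("w5.npz")).items()}
c=capture("wrist")
for t,z in(("spatula",.01),("brush",.01),("bracket1",.006)):
    for d in outline_of(c,t)[:4]: print(t,round(d["conf"],2),axis(c,d["region"],z),mrect(c,d["region"],z))
p=[at(c,(a/1.4,b/1.4),z) for a,b,z in((450.5,202,.016),(454,275,.016),(455,318,.004))];print(p)
for a,b in((p[0],p[1]),(p[0],p[2])): v=a-b;print(np.degrees(np.arctan2(v[1],v[0])),(a+b)/2,np.linalg.norm(v))
for n,q in dict(sp=(-55.5,0),br=(-12.5,0),cA=(43,-52.3),cB=(43,9.5),c3=(43,62)).items(): print(n,W(*q).round(4))
s=r.get_state();print(s["joints"].round(1),s["tcp_pos"],s["eef_rot"])
E
```

```text
spatula 0.65 ([378.1, -351.9], np.float64(154.7), 65.5) (380, -353, 154, 23, 67.2)
spatula 0.64 ([308.7, -467.5], np.float64(41.9), 42.3) (308, -467, 40, 23, 31.6)
spatula 0.6 ([433.7, -192.6], np.float64(148.9), 6.0) (434, -193, 149, 26, 5.9)
spatula 0.52 ([470.3, 318.0], np.float64(161.5), 39.9) (483, 311, 142, 114, 83.4)
brush 0.67 ([579.0, 14.6], np.float64(149.7), -15.8) (578, 12, 149, 34, -12.3)
brush 0.54 ([590.5, 335.6], np.float64(32.9), -84.2) (590, 335, 32, 23, -69.6)
brush 0.36 ([597.5, -222.2], np.float64(223.0), 45.1) (596, -221, 172, 155, 78.7)
bracket1 0.97 ([694.7, 10.7], np.float64(51.8), -30.6) (694, 10, 51, 30, -33.5)
bracket1 0.94 ([524.0, -413.7], np.float64(52.2), 13.0) (524, -414, 50, 27, 7.3)
bracket1 0.86 ([435.7, -14.8], np.float64(50.3), -28.2) (436, -15, 50, 28, -27.9)
[array([ 0.50257948, -0.17937989]), array([ 0.41418852, -0.18650573]), array([ 0.35415042, -0.19139024])]
4.609063682558971 [ 0.458384   -0.18294281] 0.08867772066835991
4.626091957083842 [ 0.42836495 -0.18538506] 0.14891418493595365
sp [ 0.5408 -0.2092]
br [ 0.583  -0.2178]
cA [ 0.6269 -0.2802]
cB [ 0.6392 -0.2196]
c3 [ 0.6497 -0.1682]
[  9.8   0.5   4.   -0.  -93.5  80.3] [ 0.49313189 -0.10966034  0.4194758 ] [1.79997808e+02 3.38466605e-02 3.23976506e-02]
```

```bash
python3 - <<'E'
from f import *
c=capture("wrist");save(c,"spcrop.png",(290,130,460,260),4)
E
python3 -m creep '[[60,-0.182,-0.255,-0.98,0,0,5.8],[60,-0.182,-0.255,-0.98,0,0,0],[60,-0.182,-0.255,-0.98,0,0,0],[60,-0.182,-0.255,-0.98,0,0,0],[60,-0.182,-0.255,-0.98,0,0,0],[60,-0.182,-0.255,-0.98,0,0,0],[60,-0.182,-0.255,-0.98,0,0,0]]' | grep pos && python3 -m creep '[[60,-0.182,-0.255,-0.98,0,0,0],[60,-0.182,-0.255,-0.98,0,0,0],[60,-0.182,-0.255,-0.98,0,0,0],[60,-0.182,-0.255,-0.98,0,0,0],[60,-0.182,-0.255,-0.98,0,0,0],[60,-0.182,-0.255,-0.98,0,0,0],[60,0,0,0,0,0,0],[60,0,0,0,0,0,0]]'
```

```text
tcp_pos: [0.461, -0.1549, 0.2473]
time_s: 21.27
tcp_pos: [0.4334, -0.1931, 0.1009]
eef_rot: [-180.0, 0.2, 5.8]
contact_force: [0.5, -0.2, 1.0]
gripper_width: 0.0603
gripper_force: 0.0
```

View pics/spcrop.png

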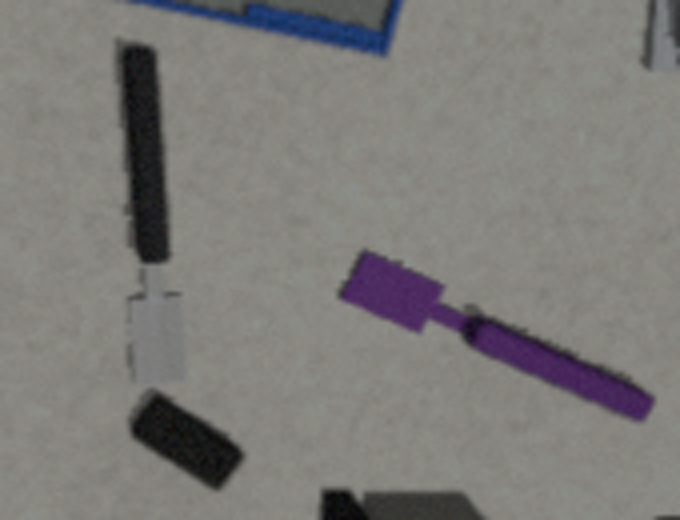

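The crop shows the black-handled steel spatula from (140,45) to (157,382), clear of the black block at (187,440). The purple look-alike lies from (350,270) to (645,405). The choice is confirmed, so I grasp it.

```bash
python3 -m creep '[[60,0,0,-1,0,0,0],[60,0,0,-1,0,0,0],[60,0,0,-1,0,0,0],[60,0,0,-1,0,0,0],[60,0,0,-0.96,0,0,0],[60,0,0,0,0,0,0],[8,0,0,0,0,0,0],[8,0,0,0,0,0,0]]' 30 |grep -E "pos|force" && python3 -m creep '[[8,0,0,0,0,0,0],[8,0,0,0,0,0,0],[8,0,0,0,0,0,0],[8,0,0,0,0,0,0],[8,0,0,0,0,0,0],[8,0,0,0,0,0,0],[8,0,0,0,0,0,0]]'|grep -E "pos|force|width"
```

```text
tcp_pos: [0.4361, -0.193, -0.0208]
contact_force: [0.7, -0.0, 0.3]
gripper_force: 0.0
tcp_pos: [0.4342, -0.1931, -0.0224]
contact_force: [-1.9, -0.0, 5.3]
gripper_width: 0.0137
gripper_force: 30.0
```

```bash
python3 -m creep '[[8,0,0,1,0,0,0],[8,0,0,1,0,0,0],[8,0,0,1,0,0,0],[8,0,0,0,0,0,0]]' |grep -E "pos|force|width" && python3 -m creep '[[8,0.285,-0.043,0,0,0,-7.15],[8,0.285,-0.043,0,0,0,-7.15],[8,0.285,-0.043,0,0,0,-7.15],[8,0.285,-0.043,0,0,0,-7.15],[8,0.285,-0.043,0,0,0,-7.15],[8,0.285,-0.043,0,0,0,-7.15],[8,0.285,-0.043,0,0,0,-7.15],[8,0.285,-0.043,0,0,0,-7.15]]'|grep -E "pos|force|width" && python3 -m creep '[[8,0.285,-0.043,0,0,0,-7.15],[8,0.285,-0.043,0,0,0,-7.15],[8,0.285,-0.043,0,0,0,-7.15],[8,0.285,-0.043,0,0,0,-7.15],[8,0.285,-0.043,0,0,0,-7.15],[8,0.285,-0.043,0,0,0,-7.15],[8,0.285,-0.043,0,0,0,-7.15],[8,0,0,0,0,0,0]]'
python3 - <<'E'
from f import *
c=capture("wrist");s=r.get_state();print(s["tcp_pos"],s["eef_rot"],s["joints"].round(1),s["gripper_width"],s["gripper_force"])
for t in("spatula",):
    for d in outline_of(c,t)[:3]: print(t,round(d["conf"],2),np.array(d["bbox"]).round(),axis(c,d["region"],.065))
E
```

```text
tcp_pos: [0.4371, -0.1936, 0.0565]
contact_force: [2.1, -0.1, -0.5]
gripper_width: 0.0136
gripper_force: 30.0
tcp_pos: [0.4911, -0.2017, 0.0517]
contact_force: [0.8, -0.5, 0.3]
gripper_width: 0.0137
gripper_force: 30.0
time_s: 24.18
tcp_pos: [0.5418, -0.2094, 0.0516]
eef_rot: [180.0, -0.0, -101.8]
contact_force: [0.7, 1.0, -0.2]
gripper_width: 0.0133
gripper_force: 30.0
[ 0.54094523 -0.20923716  0.05155914] [ 1.79946253e+02 -3.49993472e-03 -1.01338265e+02] [ -1.8  19.3 -21.9  -0.  -48.8  -9.5] 0.01336352124434147 30.000645518302917
spatula 0.84 [444.   0. 502.  76.] ([433.0, -298.5], np.float64(32.1), 65.8)
spatula 0.81 [258. 115. 303. 363.] ([541.5, -211.0], np.float64(141.6), 78.2)
```

```bash
python3 -m creep '[[8,0,0,-0.7,0,0,0],[8,0,0,-0.7,0,0,0],[8,0,0,-0.7,0,0,0],[8,0,0,-0.4,0,0,0],[8,0,0,-0.2,0,0,0],[8,0,0,0,0,0,0],[8,0,0,0,0,0,0]]' |grep -E "pos|force|rot" && python3 -m creep '[[24,0,0,0,0,0,0],[24,0,0,0,0,0,0],[24,0,0,0,0,0,0],[24,0,0,0,0,0,0],[24,0,0,1,0,0,0],[24,0,0,1,0,0,0],[40,0,0,1,0,0,0],[60,0,0,1,0,0,0]]'|grep -E "pos|force|width"
python3 - <<'E'
from f import *
c=capture("wrist");s=r.get_state()
for t,z in(("spatula",.014),("brush",.01),("bracket1",.006)):
    for d in outline_of(c,t)[:3]: print(t,round(d["conf"],2),np.array(d["bbox"]).round(),axis(c,d["region"],z),mrect(c,d["region"],z))
E
```

```text
tcp_pos: [0.5411, -0.2092, -0.0149]
eef_rot: [-180.0, -0.0, -101.3]
contact_force: [0.6, 0.7, 0.3]
gripper_force: 30.0
tcp_pos: [0.5408, -0.2093, 0.086]
contact_force: [0.2, -0.3, -0.0]
gripper_width: 0.032
gripper_force: 0.0
spatula 0.98 [426.   0. 471.  82.] ([403.2, -306.2], np.float64(50.6), 65.5) (403, -306, 51, 26, 64.9)
spatula 0.77 [266. 109. 292. 296.] ([541.1, -208.6], np.float64(148.3), 78.6) (541, -209, 148, 23, 78.6)
bracket1 0.34 [ 94.  92. 310. 297.] ([585.6, -231.0], np.float64(222.4), -49.4) (596, -223, 164, 157, 78.4)
```

The spatula lies at (0.541, -0.209) at 78.6°, on target. Next is the brush.

```bash
python3 -m creep '[[60,0,0.75,0.375,0,0,7.12],[60,0,0.75,0.375,0,0,7.12],[60,0,0.75,0.375,0,0,7.12],[60,0,0.75,0.375,0,0,7.12],[60,0,0.75,0.375,0,0,7.12],[60,0,0.75,0.375,0,0,7.12]]' |grep -E "pos" && python3 -m creep '[[60,0,0.75,0.375,0,0,7.12],[60,0,0.75,0.375,0,0,7.12],[60,0,0.75,0.375,0,0,7.12],[60,0,0.75,0.375,0,0,7.12],[60,0,0.75,0.375,0,0,7.12],[60,0,0.75,0.375,0,0,7.12],[60,0,0,0,0,0,0],[60,0,0,0,0,0,0]]'
python3 - <<'E'
from f import *
c=capture("wrist");s=r.get_state();print(s["tcp_pos"],s["eef_rot"])
for t,z in(("brush",.012),("bracket1",.006),("spatula",.014)):
    for d in outline_of(c,t)[:3]: print(t,round(d["conf"],2),np.array(d["bbox"]).round(),axis(c,d["region"],z),mrect(c,d["region"],z))
E
```

```text
tcp_pos: [0.5401, -0.0959, 0.1402]
time_s: 26.9
tcp_pos: [0.5407, 0.0166, 0.1966]
eef_rot: [180.0, 0.1, -16.0]
contact_force: [0.1, 0.1, -0.1]
gripper_width: 0.0599
gripper_force: 0.0
[0.54034472 0.01590648 0.19619212] [ 1.79952056e+02  9.38363728e-02 -1.60641118e+01]
brush 0.66 [253.  67. 288. 211.] ([578.9, 15.1], np.float64(149.7), -15.7) (579, 16, 150, 33, -16.0)
bracket1 0.79 [220.   0. 261.  57.] ([694.0, 11.1], np.float64(50.5), -35.9) (694, 11, 51, 29, -34.0)
bracket1 0.64 [315. 235. 350. 277.] ([436.4, -13.8], np.float64(51.6), -26.0) (436, -14, 52, 29, -26.2)
bracket1 0.62 [  0. 180.  14. 206.] ([610.1, 321.0], np.float64(28.3), -38.9) (610, 318, 29, 16, -29.0)
spatula 0.69 [413. 107. 560. 135.] ([541.9, -207.9], np.float64(156.9), 78.2) (543, -208, 156, 25, 79.7)
spatula 0.67 [552. 206. 560. 229.] ([413.8, -275.2], np.float64(23.1), -10.9) (414, -273, 23, 9, -2.4)
```

```bash
python3 -m creep '[[60,0.31,0,-1,0,0,0],[60,0.31,0,-1,0,0,0],[60,0.31,0,-1,0,0,0],[60,0.31,0,-1,0,0,0],[60,0.3,-0.02,-1,0,0,0],[60,0,0,-1,0,0,0],[60,0,0,-1,0,0,0],[60,0,0,-1,0,0,0]]' 30 |grep -E "pos|force" && python3 -m creep '[[60,0,0,-0.77,0,0,0],[60,0,0,0,0,0,0],[8,0,0,0,0,0,0],[8,0,0,0,0,0,0],[8,0,0,0,0,0,0],[8,0,0,0,0,0,0],[8,0,0,0,0,0,0],[8,0,0,0,0,0,0]]' 35|grep -E "pos|force|width" && python3 -m creep '[[8,0,0,0,0,0,0],[8,0,0,0,0,0,0],[8,0,0,0,0,0,0]]'|grep -E "pos|force|width|rot"
```

```text
tcp_pos: [0.5791, 0.0142, -0.0044]
contact_force: [0.1, 0.0, 0.5]
gripper_force: 0.0
tcp_pos: [0.58, 0.0155, -0.021]
contact_force: [0.5, 0.8, 0.5]
gripper_width: 0.0258
gripper_force: 0.0
tcp_pos: [0.5796, 0.0153, -0.0215]
eef_rot: [-180.0, -0.0, -16.0]
contact_force: [-1.4, 1.1, 5.1]
gripper_width: 0.0152
gripper_force: 35.0
```

```bash
python3 -m creep '[[8,0,0,1,0,0,0],[8,0,0,1,0,0,0],[8,0,0,1,0,0,0],[8,0,0,0,0,0,0]]' |grep -E "pos|force|width" && python3 -m creep '[[8,0.012,-0.777,0,0,0,-7.13],[8,0.012,-0.777,0,0,0,-7.13],[8,0.012,-0.777,0,0,0,-7.13],[8,0.012,-0.777,0,0,0,-7.13],[8,0.012,-0.777,0,0,0,-7.13],[8,0.012,-0.777,0,0,0,-7.13]]'|grep -E "pos|force|width" && python3 -m creep '[[8,0.012,-0.777,0,0,0,-7.13],[8,0.012,-0.777,0,0,0,-7.13],[8,0.012,-0.777,0,0,0,-7.13],[8,0.012,-0.777,0,0,0,-7.13],[8,0.012,-0.777,0,0,0,-7.13],[8,0.012,-0.777,0,0,0,-7.13],[8,0,0,0,0,0,0],[8,0,0,0,0,0,0]]'
python3 - <<'E'
from f import *
c=capture("wrist");s=r.get_state();print(s["tcp_pos"],s["eef_rot"],s["gripper_width"],s["gripper_force"])
for t in("brush",):
    for d in outline_of(c,t)[:3]: print(t,round(d["conf"],2),np.array(d["bbox"]).round(),axis(c,d["region"],.067))
E
```

```text
tcp_pos: [0.5826, 0.016, 0.0579]
contact_force: [0.9, 0.5, -0.3]
gripper_width: 0.0154
gripper_force: 35.0
tcp_pos: [0.5811, -0.1021, 0.0528]
contact_force: [0.7, -1.0, -0.6]
gripper_width: 0.0154
gripper_force: 35.0
time_s: 30.18
tcp_pos: [0.5827, -0.2187, 0.0525]
eef_rot: [180.0, 0.0, -101.6]
contact_force: [-0.9, -0.2, -1.0]
gripper_width: 0.0154
gripper_force: 35.0
[ 0.5827152  -0.21799935  0.05262258] [ 1.79964710e+02  5.96506546e-03 -1.01525338e+02] 0.015393736659830327 34.9875283241272
brush 0.59 [241. 110. 321. 360.] ([581.9, -221.7], np.float64(142.7), 78.7)
```

```bash
python3 -m creep '[[8,0,0,-0.7,0,0,0],[8,0,0,-0.7,0,0,0],[8,0,0,-0.7,0,0,0],[8,0,0,-0.4,0,0,0],[8,0,0,-0.2,0,0,0],[8,0,0,0,0,0,0],[8,0,0,0,0,0,0]]' |grep -E "pos|force|rot" && python3 -m creep '[[24,0,0,0,0,0,0],[24,0,0,0,0,0,0],[24,0,0,0,0,0,0],[24,0,0,0,0,0,0],[24,0,0,1,0,0,0],[24,0,0,1,0,0,0],[40,0,0,1,0,0,0],[60,0,0,1,0,0,0]]'|grep -E "pos|force|width"
python3 - <<'E'
from f import *
c=capture("wrist");s=r.get_state();print(s["tcp_pos"])
for t,z in(("brush",.018),("spatula",.014),("bracket1",.006)):
    for d in outline_of(c,t)[:3]: print(t,round(d["conf"],2),np.array(d["bbox"]).round(),axis(c,d["region"],z),mrect(c,d["region"],z))
E
```

```text
tcp_pos: [0.5836, -0.2174, -0.014]
eef_rot: [-180.0, -0.0, -101.5]
contact_force: [0.9, 0.1, -0.3]
gripper_force: 35.0
tcp_pos: [0.5829, -0.2179, 0.0868]
contact_force: [1.4, -0.3, 0.1]
gripper_width: 0.0326
gripper_force: 0.0
[ 0.58600369 -0.21875317  0.09254031]
brush 0.94 [253. 108. 303. 296.] ([583.3, -218.3], np.float64(146.6), 79.0) (583, -218, 147, 33, 79.4)
spatula 0.9 [482.   0. 527.  84.] ([404.9, -307.3], np.float64(52.6), 65.3) (405, -307, 52, 25, 67.3)
spatula 0.81 [319. 111. 350. 253.] ([537.7, -227.1], np.float64(109.5), 78.8) (540, -228, 109, 21, 80.2)
spatula 0.65 [156.  96. 369. 301.] ([596.2, -236.7], np.float64(193.1), -49.5) (594, -225, 160, 151, 78.4)
```

The brush is placed at (0.583, -0.218) at 79°. Next is bracket 3.

```bash
python3 -m creep '[[40,-0.264,-0.523,0.3,0,0,7.1],[40,-0.264,-0.523,0.3,0,0,7.1],[40,-0.264,-0.523,0.3,0,0,7.1],[40,-0.264,-0.523,0.3,0,0,7.1],[40,-0.264,-0.523,0.3,0,0,7.1],[40,-0.264,-0.523,0.3,0,0,7.1],[40,-0.264,-0.523,0.3,0,0,7.1]]' |grep -E "pos" && python3 -m creep '[[40,-0.264,-0.523,0.3,0,0,7.1],[40,-0.264,-0.523,0.3,0,0,7.1],[40,-0.264,-0.523,0.3,0,0,7.1],[40,-0.264,-0.523,0.3,0,0,7.1],[40,-0.264,-0.523,0.3,0,0,7.1],[40,-0.264,-0.523,0.3,0,0,7.1],[40,-0.264,-0.523,0.3,0,0,7.1],[40,-0.264,-0.523,0.3,0,0,7.1]]' |grep pos; python3 -m creep '[[40,0,0,0,0,0,0],[40,0,0,0,0,0,0]]'
python3 - <<'E'
from f import *
c=capture("wrist");s=r.get_state();print(s["tcp_pos"],s["joints"].round(1))
for t,z in(("bracket1",.004),):
    for d in outline_of(c,t)[:3]: print(t,round(d["conf"],2),np.array(d["bbox"]).round(),axis(c,d["region"],z),mrect(c,d["region"],z))
E
```

```text
tcp_pos: [0.5357, -0.3097, 0.1369]
tcp_pos: [0.4831, -0.4142, 0.1968]
time_s: 33.15
tcp_pos: [0.4834, -0.4142, 0.1969]
eef_rot: [-179.9, 0.1, 4.7]
contact_force: [1.4, 0.1, -0.5]
gripper_width: 0.0404
gripper_force: 0.0
[ 0.48355197 -0.41366975  0.19669074] [-23.   17.   -4.3  -0.  -68.8 117.8]
bracket1 0.89 [272. 115. 303. 168.] ([524.0, -416.4], np.float64(50.7), 3.2) (524, -416, 51, 28, 2.6)
```

```bash
python3 -m creep '[[40,0.32,-0.06,-1,0,0,-1.7],[40,0.32,0,-1,0,0,0],[40,0.32,0,-1,0,0,0],[40,0.32,0,-1,0,0,0],[40,0.34,0,-1,0,0,0],[40,0,0,-1,0,0,0],[40,0,0,-1,0,0,0],[40,0,0,-1,0,0,0]]' 25 |grep -E "pos|force" && python3 -m creep '[[40,0,0,-0.7,0,0,0],[40,0,0,0,0,0,0],[5,0,0,0,0,0,0],[5,0,0,0,0,0,0],[5,0,0,0,0,0,0],[5,0,0,0,0,0,0],[5,0,0,0,0,0,0],[5,0,0,0,0,0,0]]' 25|grep -E "pos|force|width" && python3 -m creep '[[5,0,0,0,0,0,0],[5,0,0,0,0,0,0]]'|grep -E "pos|force|width|rot"
```

```text
tcp_pos: [0.5245, -0.4143, -0.004]
contact_force: [0.4, 0.6, 0.3]
gripper_force: 0.0
tcp_pos: [0.5252, -0.4158, -0.0182]
contact_force: [-0.4, 1.3, 3.3]
gripper_width: 0.0097
gripper_force: 25.0
tcp_pos: [0.5252, -0.4158, -0.0182]
eef_rot: [180.0, -0.1, 3.2]
contact_force: [-1.1, 1.0, 7.1]
gripper_width: 0.0099
gripper_force: 25.0
```

```bash
python3 -m creep '[[5,0,0,1,0,0,0],[5,0,0,1,0,0,0],[5,0,0,1,0,0,0],[5,0.5,0.99,0,0,0,-4.9],[5,0.5,0.99,0,0,0,-4.9],[5,0.5,0.99,0,0,0,-4.9],[5,0.5,0.99,0,0,0,0],[5,0.5,0.99,0,0,0,0]]' |grep -E "pos|force|width" && python3 -m creep '[[5,0.5,0.99,0,0,0,0],[5,0.5,0.99,0,0,0,0],[5,0.5,0.99,0,0,0,0],[5,0.5,0.99,0,0,0,0],[5,0.5,0.99,0,0,0,0],[5,0,0,0,0,0,0],[5,0,0,0,0,0,0],[5,0,0,0,0,0,0]]'
python3 - <<'E'
from f import *
c=capture("wrist");s=r.get_state();print(s["tcp_pos"],s["eef_rot"],s["gripper_width"],s["gripper_force"])
for t in("bracket1",):
    for d in outline_of(c,t)[:3]: print(t,round(d["conf"],2),np.array(d["bbox"]).round(),axis(c,d["region"],.08))
E
```

```text
tcp_pos: [0.5873, -0.2906, 0.0557]
contact_force: [0.7, -1.0, -0.7]
gripper_width: 0.0101
gripper_force: 25.0
time_s: 36.08
tcp_pos: [0.6492, -0.168, 0.0554]
eef_rot: [180.0, 0.0, -11.4]
contact_force: [0.2, 0.1, 0.2]
gripper_width: 0.0096
gripper_force: 25.0
[ 0.64900683 -0.16849665  0.05543439] [ 1.79995632e+02  3.16745925e-02 -1.14951944e+01] 0.009788364309564439 24.99998152256012
bracket1 0.87 [252. 218. 311. 300.] ([652.9, -168.6], np.float64(42.6), -11.4)
bracket1 0.67 [  0. 162.  50. 241.] ([704.4, -50.0], np.float64(38.6), -38.5)
bracket1 0.28 [249. 167. 496. 363.] ([666.0, -221.9], np.float64(133.4), 68.3)
```

```bash
python3 -m creep '[[5,0,0,-0.7,0,0,0],[5,0,0,-0.7,0,0,0],[5,0,0,-0.7,0,0,0],[5,0,0,-0.4,0,0,0],[5,0,0,-0.18,0,0,0],[5,0,0,0,0,0,0],[5,0,0,0,0,0,0]]' |grep -E "pos|force|rot" && python3 -m creep '[[20,0,0,0,0,0,0],[20,0,0,0,0,0,0],[20,0,0,0,0,0,0],[20,0,0,0,0,0,0],[20,0,0,1,0,0,0],[20,0,0,1,0,0,0],[40,0,0,1,0,0,0],[40,0,0,1,0,0,0]]'|grep -E "pos|force|width"
python3 -m creep '[[40,0.1,0.9,0.5,0,0,-4],[40,0.1,0.9,0.5,0,0,-4],[40,0.1,0.9,0.5,0,0,-4],[40,0.1,0.9,0.5,0,0,-4],[40,0.1,0.9,0.5,0,0,-5],[40,0,0.9,0.5,0,0,0],[40,0,0.9,0.5,0,0,0],[40,0,0.9,0.5,0,0,0]]' |grep -E "pos"; python3 -m creep '[[40,0,0,0,0,0,0],[40,0,0,0,0,0,0]]' |grep -E "pos"
python3 - <<'E'
from f import *
c=capture("wrist");s=r.get_state();print(s["tcp_pos"],s["eef_rot"],s["joints"].round(1))
for t,z in(("bracket1",.004),):
    for d in outline_of(c,t)[:4]: print(t,round(d["conf"],2),np.array(d["bbox"]).round(),axis(c,d["region"],z),mrect(c,d["region"],z))
E
```

```text
tcp_pos: [0.6498, -0.1686, -0.011]
eef_rot: [180.0, -0.0, -11.5]
contact_force: [0.1, -0.8, -0.3]
gripper_force: 25.0
tcp_pos: [0.6494, -0.1679, 0.0897]
contact_force: [0.3, -0.4, -0.3]
gripper_width: 0.0284
gripper_force: 0.0
tcp_pos: [0.6619, 0.0132, 0.1894]
tcp_pos: [0.6625, 0.0134, 0.1895]
[0.66194931 0.01246058 0.18866286] [-1.79981623e+02 -4.68877639e-03 -3.24087310e+01] [ 17.9  19.6  -1.7  -0.  -68.8  39.7]
bracket1 0.91 [251. 125. 279. 173.] ([694.7, 11.2], np.float64(51.0), -34.9) (695, 11, 50, 27, -33.5)
bracket1 0.86 [420.  69. 461. 129.] ([647.4, -169.7], np.float64(52.0), -9.9) (647, -170, 52, 30, -10.8)
```

```bash
python3 -m creep '[[40,0.26,-0.05,-1,0,0,-1.6],[40,0.26,0,-1,0,0,0],[40,0.26,0,-1,0,0,0],[40,0.26,0,-1,0,0,0],[40,0.27,0,-1,0,0,0],[40,0,0,-1,0,0,0],[40,0,0,-1,0,0,0],[40,0,0,-1,0,0,0]]' 25 |grep -E "pos|force" && python3 -m creep '[[40,0,0,-0.45,0,0,0],[40,0,0,0,0,0,0],[5,0,0,0,0,0,0],[5,0,0,0,0,0,0],[5,0,0,0,0,0,0],[5,0,0,0,0,0,0],[5,0,0,0,0,0,0],[5,0,0,0,0,0,0]]' 25|grep -E "pos|force|width" && python3 -m creep '[[5,0,0,0,0,0,0],[5,0,0,0,0,0,0]]'|grep -E "pos|force|width|rot"
```

```text
tcp_pos: [0.6941, 0.0092, -0.0136]
contact_force: [0.4, -0.0, -1.0]
gripper_force: 0.0
tcp_pos: [0.6954, 0.011, -0.0215]
contact_force: [-1.6, 0.1, 4.1]
gripper_width: 0.0099
gripper_force: 25.0
tcp_pos: [0.6954, 0.011, -0.0215]
eef_rot: [-179.9, -0.1, -34.0]
contact_force: [-0.9, 0.3, 6.1]
gripper_width: 0.0097
gripper_force: 25.0
```

```bash
python3 -m creep '[[5,0,0,1,0,0,0],[5,0,0,1,0,0,0],[5,0,0,1,0,0,0],[5,-0.225,-0.92,0,0,0,-6.75],[5,-0.225,-0.92,0,0,0,-6.75],[5,-0.225,-0.92,0,0,0,-6.75],[5,-0.225,-0.92,0,0,0,-6.75],[5,-0.225,-0.92,0,0,0,-6.75]]' |grep -E "pos|force|width" && python3 -m creep '[[5,-0.225,-0.92,0,0,0,-6.75],[5,-0.225,-0.92,0,0,0,-6.75],[5,-0.225,-0.92,0,0,0,-6.75],[5,-0.225,-0.92,0,0,0,-6.75],[5,-0.225,-0.92,0,0,0,-6.75],[5,0,0,0,0,0,0],[5,0,0,0,0,0,0],[5,0,0,0,0,0,0]]'
python3 - <<'E'
from f import *
c=capture("wrist");s=r.get_state();print(s["tcp_pos"],s["eef_rot"],s["gripper_width"],s["gripper_force"])
for t in("bracket1",):
    for d in outline_of(c,t)[:3]: print(t,round(d["conf"],2),np.array(d["bbox"]).round(),axis(c,d["region"],.077))
E
```

```text
tcp_pos: [0.6662, -0.105, 0.0524]
contact_force: [-0.2, -1.4, 0.4]
gripper_width: 0.0099
gripper_force: 25.0
time_s: 41.2
tcp_pos: [0.6385, -0.2191, 0.0523]
eef_rot: [180.0, 0.0, -101.5]
contact_force: [-0.1, 0.8, -0.6]
gripper_width: 0.0098
gripper_force: 25.0
[ 0.63870469 -0.21869046  0.05231505] [-1.79999506e+02  8.01208872e-03 -1.01477295e+02] 0.009859328445621254 24.999580085277557
bracket1 0.63 [250. 216. 308. 297.] ([637.7, -222.7], np.float64(42.8), 77.7)
```

```bash
python3 -m creep '[[5,0,0,-0.7,0,0,0],[5,0,0,-0.7,0,0,0],[5,0,0,-0.7,0,0,0],[5,0,0,-0.4,0,0,0],[5,0,0,-0.19,0,0,0],[5,0,0,0,0,0,0],[5,0,0,0,0,0,0]]' |grep -E "pos|force|rot" && python3 -m creep '[[20,0,0,0,0,0,0],[20,0,0,0,0,0,0],[20,0,0,0,0,0,0],[20,0,0,0,0,0,0],[20,0,0,1,0,0,0],[20,0,0,1,0,0,0],[40,0,0,1,0,0,0],[40,0,0,1,0,0,0]]'|grep -E "pos|force|width"
python3 -m creep '[[40,-0.74,0.745,0.38,0,0,6.77],[40,-0.74,0.745,0.38,0,0,6.77],[40,-0.74,0.745,0.38,0,0,6.77],[40,-0.74,0.745,0.38,0,0,6.77],[40,-0.74,0.745,0.38,0,0,6.77],[40,-0.74,0.745,0.38,0,0,6.77]]' |grep -E "pos"; python3 -m creep '[[40,-0.74,0.745,0.38,0,0,6.77],[40,-0.74,0.745,0.38,0,0,6.77],[40,-0.74,0.745,0.38,0,0,6.77],[40,-0.74,0.745,0.38,0,0,6.77],[40,-0.74,0.745,0.38,0,0,6.77],[40,0,0,0,0,0,0],[40,0,0,0,0,0,0],[40,0,0,0,0,0,0]]' |grep -E "pos"
python3 - <<'E'
from f import *
c=capture("wrist");s=r.get_state();print(s["tcp_pos"],s["eef_rot"],s["joints"].round(1))
for t,z in(("bracket1",.004),):
    for d in outline_of(c,t)[:4]: print(t,round(d["conf"],2),np.array(d["bbox"]).round(),axis(c,d["region"],z),mrect(c,d["region"],z))
E
```

```text
tcp_pos: [0.6392, -0.2187, -0.0144]
eef_rot: [-180.0, -0.0, -101.5]
contact_force: [0.2, 0.1, -1.1]
gripper_force: 25.0
tcp_pos: [0.6384, -0.2193, 0.0862]
contact_force: [0.4, -0.6, -0.7]
gripper_width: 0.0283
gripper_force: 0.0
tcp_pos: [0.5266, -0.1069, 0.1426]
tcp_pos: [0.4353, -0.0142, 0.1898]
[ 0.43531254 -0.0145699   0.1894407 ] [ 1.79999157e+02  6.15963391e-04 -2.71793673e+01] [ 24.2  -2.5 -28.3   0.  -64.3  38.6]
bracket1 0.67 [151. 255. 168. 262.] ([416.7, 151.3], np.float64(20.0), 65.2) (417, 151, 20, 5, 63.3)
bracket1 0.61 [268. 155. 297. 201.] ([434.9, -14.3], np.float64(50.6), -28.9) (435, -15, 50, 27, -27.7)
```

```bash
python3 -m creep '[[40,0,0,-1,0,0,-0.9],[40,0,0,-1,0,0,0],[40,0,0,-1,0,0,0],[40,0,0,-1,0,0,0],[40,0,0,-1,0,0,0],[40,0,0,-1,0,0,0],[40,0,0,-1,0,0,0],[40,0,0,-1,0,0,0]]' 25 |grep -E "pos|force" && python3 -m creep '[[40,0,0,-0.45,0,0,0],[40,0,0,0,0,0,0],[5,0,0,0,0,0,0],[5,0,0,0,0,0,0],[5,0,0,0,0,0,0],[5,0,0,0,0,0,0],[5,0,0,0,0,0,0],[5,0,0,0,0,0,0]]' 25|grep -E "pos|force|width" && python3 -m creep '[[5,0,0,0,0,0,0],[5,0,0,0,0,0,0]]'|grep -E "pos|force|width|rot"
```

```text
tcp_pos: [0.4351, -0.0152, -0.0121]
contact_force: [0.2, -0.8, 0.1]
gripper_force: 0.0
tcp_pos: [0.4356, -0.0141, -0.0209]
contact_force: [-0.9, -0.4, 5.2]
gripper_width: 0.0095
gripper_force: 25.0
tcp_pos: [0.4356, -0.0141, -0.0209]
eef_rot: [-179.9, -0.1, -28.0]
contact_force: [-2.5, 0.3, 6.8]
gripper_width: 0.0097
gripper_force: 25.0
```

```bash
python3 -m creep '[[5,0,0,1,0,0,0],[5,0,0,1,0,0,0],[5,0,0,1,0,0,0],[5,0.696,-0.968,0,0,0,-6.68],[5,0.696,-0.968,0,0,0,-6.68],[5,0.696,-0.968,0,0,0,-6.68],[5,0.696,-0.968,0,0,0,-6.68],[5,0.696,-0.968,0,0,0,-6.68]]' |grep -E "pos|force|width" && python3 -m creep '[[5,0.696,-0.968,0,0,0,-6.68],[5,0.696,-0.968,0,0,0,-6.68],[5,0.696,-0.968,0,0,0,-6.68],[5,0.696,-0.968,0,0,0,-6.68],[5,0.696,-0.968,0,0,0,-6.68],[5,0.696,-0.968,0,0,0,-6.68],[5,0,0,0,0,0,0],[5,0,0,0,0,0,0]]'
python3 - <<'E'
from f import *
c=capture("wrist");s=r.get_state();print(s["tcp_pos"],s["eef_rot"],s["gripper_width"],s["gripper_force"])
for t in("bracket1",):
    for d in outline_of(c,t)[:3]: print(t,round(d["conf"],2),np.array(d["bbox"]).round(),axis(c,d["region"],.077))
E
```

```text
tcp_pos: [0.5228, -0.1365, 0.0536]
contact_force: [0.6, -0.4, 0.6]
gripper_width: 0.01
gripper_force: 25.0
time_s: 46.65
tcp_pos: [0.6264, -0.2817, 0.0523]
eef_rot: [179.9, 0.0, -101.6]
contact_force: [0.7, -0.2, -1.0]
gripper_width: 0.0101
gripper_force: 25.0
[ 0.62590091 -0.28080499  0.05251432] [ 1.79924197e+02  1.44629717e-02 -1.01496137e+02] 0.009657159360799339 24.99722331762314
bracket1 0.88 [249. 218. 310. 298.] ([625.5, -285.5], np.float64(43.2), 77.7)
bracket1 0.76 [257. 342. 305. 364.] ([636.9, -228.7], np.float64(25.5), -12.1)
bracket1 0.46 [269. 328. 291. 338.] ([634.5, -242.2], np.float64(11.3), -12.9)
```

```bash
python3 -m creep '[[5,0.03,0.05,-0.7,0,0,0],[5,0,0,-0.7,0,0,0],[5,0,0,-0.7,0,0,0],[5,0,0,-0.4,0,0,0],[5,0,0,-0.18,0,0,0],[5,0,0,0,0,0,0],[5,0,0,0,0,0,0]]' |grep -E "pos|force|rot" && python3 -m creep '[[20,0,0,0,0,0,0],[20,0,0,0,0,0,0],[20,0,0,0,0,0,0],[20,0,0,0,0,0,0],[20,0,0,1,0,0,0],[20,0,0,1,0,0,0],[40,0,0,1,0,0,0],[40,0,0,1,0,0,0]]'|grep -E "pos|force|width"
python3 -m creep '[[40,-0.34,0.48,0.84,0,0,6.77],[40,-0.34,0.48,0.84,0,0,6.77],[40,-0.34,0.48,0.84,0,0,6.77],[40,-0.34,0.48,0.84,0,0,6.77],[40,-0.34,0.48,0.84,0,0,6.77],[40,-0.34,0.48,0.84,0,0,6.77],[40,-0.34,0.48,0.84,0,0,6.77],[40,-0.34,0.48,0.84,0,0,6.77]]' |grep -E "pos"; python3 -m creep '[[40,-0.34,0.48,0.84,0,0,6.77],[40,-0.34,0.48,0.84,0,0,6.77],[40,-0.34,0.48,0.84,0,0,6.77],[40,-0.34,0.48,0.84,0,0,6.77],[40,-0.34,0.48,0.84,0,0,6.77],[40,-0.34,0.48,0.84,0,0,6.77],[40,-0.34,0.48,0.84,0,0,6.77]]' |grep -E "pos";  python3 -m creep '[[40,0,0,0,0,0,0],[40,0,0,0,0,0,0],[40,0,0,0,0,0,0]]' |grep -E "pos"
python3 - <<'E'
from tray import *
c=capture("wrist")
for t,z in(("bracket1",.012),("brush",.018),("spatula",.014),("puck1",.02)):
    for d in outline_of(c,t)[:5]: print(t,round(d["conf"],2),np.array(d["bbox"]).round(),axis(c,d["region"],z),mrect(c,d["region"],z))
for n,q in dict(sp=(-55.5,0),br=(-12.5,0),cA=(43,-52.3),cB=(43,9.5),c3=(43,62)).items(): print(n,W(*q).round(4))
f=cv2.resize(c["frame"][0:230],(784,322));t=cv2.resize(c["frame"][20:160,270:420],(300,278),interpolation=cv2.INTER_CUBIC)
s=capture("scene")["frame"];s1=cv2.resize(s[200:290,160:260],(300,270),interpolation=cv2.INTER_CUBIC);s2=cv2.resize(s[215:360,350:470],(180,270))
row=np.hstack([t[:270],s1,s2]);row=np.hstack([row,np.zeros((270,4,3),np.uint8)])
cv2.imwrite("pics/fin.png",cv2.cvtColor(np.vstack([f,row]),cv2.COLOR_RGB2BGR))
E
```

```text
tcp_pos: [0.6276, -0.2789, -0.013]
eef_rot: [-180.0, -0.0, -101.4]
contact_force: [-0.0, 0.3, -0.3]
gripper_force: 25.0
tcp_pos: [0.6271, -0.2793, 0.0875]
contact_force: [0.7, 0.6, 0.5]
gripper_width: 0.0283
gripper_force: 0.0
tcp_pos: [0.5586, -0.1828, 0.2556]
tcp_pos: [0.4989, -0.0989, 0.4027]
tcp_pos: [0.4995, -0.0992, 0.4011]
bracket1 0.87 [377.  56. 416.  82.] ([627.6, -276.9], np.float64(50.9), 75.9) (628, -277, 51, 28, 76.7)
bracket1 0.7 [339.  42. 374.  73.] ([638.8, -216.5], np.float64(52.1), 76.2) (639, -217, 51, 29, 78.6)
bracket1 0.69 [312.  34. 337.  72.] ([648.4, -167.7], np.float64(49.8), -12.0) (649, -167, 50, 29, -12.9)
bracket1 0.53 [309.  81. 405. 117.] ([584.2, -215.8], np.float64(153.8), 79.0) (586, -216, 153, 35, 76.9)
bracket1 0.38 [296.  24. 423. 151.] ([600.1, -217.0], np.float64(221.4), -63.9) (596, -220, 169, 155, 78.7)
brush 0.83 [308.  83. 406. 114.] ([584.2, -215.3], np.float64(148.8), 79.1) (586, -215, 148, 34, 77.3)
brush 0.68 [ 6. 71. 25. 91.] ([613.4, 315.0], np.float64(32.1), 76.4) (613, 315, 26, 26, 36.6)
spatula 0.84 [387. 196. 462. 245.] ([380.7, -347.6], np.float64(153.4), 65.5) (381, -348, 153, 25, 65.5)
spatula 0.69 [301. 107. 395. 142.] ([541.7, -208.5], np.float64(154.2), 77.9) (543, -209, 154, 23, 79.6)
spatula 0.68 [476. 248. 493. 265.] ([312.9, -466.4], np.float64(40.7), 42.4) (315, -467, 40, 21, 51.6)
puck1 0.73 [ 8. 75. 27. 91.] ([613.2, 313.5], np.float64(28.9), 74.5) (613, 313, 26, 24, -69.1)
puck1 0.59 [28. 70. 48. 82.] ([618.8, 275.7], np.float64(31.3), 78.8) (619, 276, 31, 21, 81.0)
puck1 0.58 [  0.  88.  20. 102.] ([590.8, 328.0], np.float64(34.1), -81.5) (590, 328, 33, 24, -64.9)
puck1 0.46 [ 27.  86.  45. 101.] ([596.5, 285.2], np.float64(26.4), 82.4) (597, 285, 25, 19, -84.3)
sp [ 0.5408 -0.2092]
br [ 0.583  -0.2178]
cA [ 0.6269 -0.2802]
cB [ 0.6392 -0.2196]
c3 [ 0.6497 -0.1682]
```

View pics/fin.png

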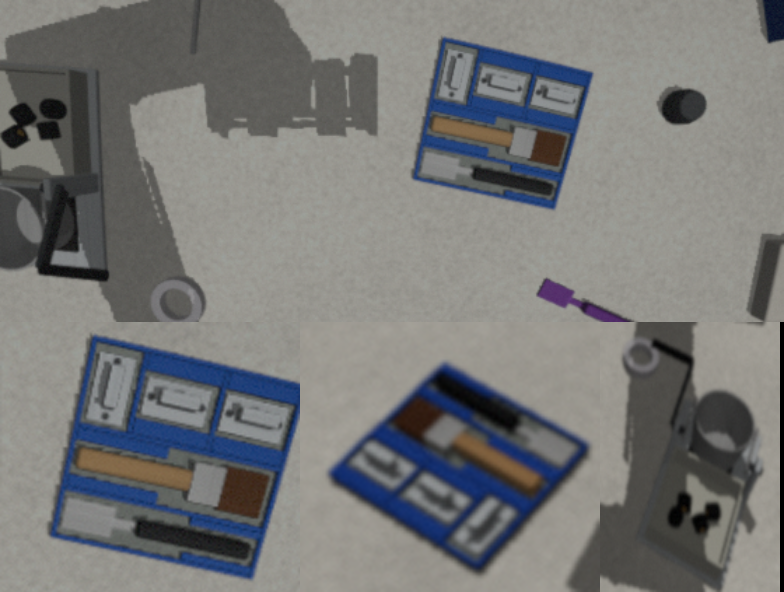

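The picture shows the brush, the spatula and three brackets each in their slot, the pot upright at (720,425) in the lower right inset, and four pucks in the catch tray. As a last check I take a closer numeric look at how the brackets are seated, since I have no viewings left.

```bash
python3 -m creep '[[40,0.25,-0.6,-1,0,0,0],[40,0.25,-0.6,-1,0,0,0],[40,0.25,-0.6,-1,0,0,0],[40,0.25,-0.6,-1,0,0,0],[40,0.25,-0.6,-1,0,0,0],[40,0.25,-0.6,-1,0,0,0],[40,0.25,-0.6,-1,0,0,0],[40,0.25,-0.6,-1,0,0,0]]' |grep pos; python3 -m creep '[[40,0,0,0,0,0,0],[40,0,0,0,0,0,0],[40,0,0,0,0,0,0]]' |grep -E "pos"
python3 - <<'E'
from tray import *
c=capture("wrist");S=3
print([ (t,axis(c,d["region"],.012)) for t in("bracket1","brush","spatula") for d in outline_of(c,t)[:4]])
im=rect(c,.5952,-.2203,th,.012);hsv=cv2.cvtColor(im,cv2.COLOR_RGB2HSV).astype(int)
def prof(name,fix,ax):
    s=hsv[:,int((fix+90)*S)] if ax=='y' else hsv[int((fix+95)*S)]
    o=95 if ax=='y' else 90
    k=np.where(s[:,1]>110,'B',np.where(s[:,2]>150,'W','g'));out=[];j=0
    for i in range(1,len(k)+1):
        if i==len(k) or k[i]!=k[j]:
            if i-j>2: out.append(f"{k[j]}{j/S-o:.1f}:{i/S-o:.1f}")
            j=i
    print(name,out)
prof("cells along y @x=33",33,'y');prof("x=53",53,'y');prof("x=-62",-62,'y')
for y in(-72,-34,-10,30,62,52,72):prof(f"across y={y}",y,'x')
E
```

```text
tcp_pos: [0.5497, -0.2203, 0.1997]
tcp_pos: [0.55, -0.2196, 0.2018]
[('bracket1', ([627.7, -277.5], np.float64(50.8), 77.6)), ('bracket1', ([648.0, -168.3], np.float64(50.3), -11.9)), ('bracket1', ([584.0, -216.5], np.float64(153.8), 78.9)), ('brush', ([584.0, -216.1], np.float64(151.1), 79.1)), ('spatula', ([541.9, -208.6], np.float64(151.0), 77.6)), ('spatula', ([602.2, -218.0], np.float64(221.0), -64.9))]
cells along y @x=33 ['W-95.0:-84.3', 'g-84.3:-83.0', 'B-83.0:-79.3', 'g-79.3:-73.7', 'W-73.7:-26.0', 'g-26.0:-23.7', 'B-23.7:-19.7', 'g-19.7:12.7', 'g13.0:39.3', 'B39.3:43.0', 'g43.0:50.0', 'W50.0:51.3', 'g51.3:79.3', 'B79.3:83.0', 'g83.0:95.3']
x=53 ['W-95.0:-84.3', 'g-84.3:-83.0', 'B-83.0:-79.0', 'g-79.0:-73.7', 'W-73.7:-51.7', 'g-51.7:-50.3', 'W-50.3:-37.3', 'g-37.3:-36.3', 'W-36.3:-26.0', 'g-26.0:-23.7', 'B-23.7:-19.3', 'g-19.3:39.3', 'B39.3:43.0', 'g43.0:79.3', 'B79.3:83.0', 'g83.0:95.3']
x=-62 ['W-95.0:-84.7', 'g-84.7:-83.0', 'B-83.0:-79.3', 'g-79.3:79.3', 'B79.3:83.3', 'g83.3:85.0', 'W85.0:95.3']
across y=-72 ['W-90.0:-76.0', 'g-76.0:-74.7', 'B-74.7:-65.0', 'g-65.0:-43.3',
[... 1195 characters left out ...]
-24.3', 'g-24.3:-19.3', 'B-19.3:-18.0', 'g-18.0:-13.3', 'B-13.3:-12.0', 'B-11.3:-10.3', 'g-10.3:-9.0', 'B-9.0:-8.0', 'g-8.0:1.3', 'B1.3:14.0', 'g14.0:73.0', 'B73.0:76.3', 'g76.3:78.0', 'W78.0:90.3']
across y=52 ['W-90.0:-76.3', 'g-76.3:-75.0', 'B-75.0:-70.7', 'g-70.7:-37.3', 'B-37.3:-24.3', 'g-24.3:-19.0', 'B-19.0:-17.3', 'g-17.3:-8.7', 'B-8.7:-5.3', 'g-5.3:1.7', 'B1.7:14.0', 'g14.0:62.0', 'W62.0:66.0', 'g66.0:72.7', 'B72.7:76.0', 'g76.0:77.7', 'W77.7:90.3']
across y=72 ['W-90.0:-75.7', 'B-75.0:-71.0', 'g-71.0:-37.7', 'B-37.7:-24.3', 'g-24.3:-17.7', 'B-17.7:-16.3', 'B-15.7:-14.7', 'g-14.0:-11.0', 'g-10.3:-7.0', 'g-6.3:1.3', 'B1.3:14.0', 'g14.0:72.7', 'B72.7:76.3', 'g76.3:78.3', 'W78.3:90.3']
```

All the dividing walls are visible, with gaps round every bracket. The crank bar is back at its initial pixel, about (386,226) in the scene view. Handing in.

```bash
python3 -c "
from plant import close_job;print(close_job())"
```

```text
the job is handed in; nothing more can be done
None
```

I handed the job in with all four specimens in the catch tray, the pot back upright, and the spatula, brush and three brackets each lying in their own compartments. The jar, tape, loupe and screwdriver were left alone, and the hand-in returned no verdict.

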